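# Set the glued sanding blocks to cure

### The arm

A 6-joint arm with a two-finger parallel gripper is mounted at the origin on the work surface. World frame = base frame: x ahead of the robot, y to its left, z up, the work surface at z = 0. Lengths are in m, angles in degrees, forces in N, time in s.
With the tool pointing down it reaches from about 0.375 to 0.9 m from the base axis. Payload 3.1 kg.
Tool frame: the origin (TCP) lies between the finger pads; the fingertips stand 25 mm ahead of it and the grasp point (between the pads) lies 6 mm ahead of it; x points along the fingers, y is the direction in which the jaws open and shut, and the axes are right-handed (so a half turn about x gives the same grasp; the last joint's range is limited). The gripper opens to 87 mm and grips with 3 to 60 N. Pads are 19 mm wide; open, the fingers measure 117 mm over their backs; the gripper's body (75 mm by 190 mm) begins 51 mm behind the grasp point.
Start: joints at [55.262, 30.224, 82.088, -0, 67.689, -10.227], TCP at [0.259, 0.569, 0.248] pointing down, gripper open.
Joint ranges: [-176.69, 176.69], [-43.24, 126.21], [12.49, 139.97], [-82, 262], [0, 151.66], [-163.58, 163.58]. Speed limits (degrees/s): [159.86, 159.86, 180, 180, 180, 180].

### API

Orientations are given as a 3x3 rotation matrix whose columns are the frame's x, y, z axes.
In Python, from cell import env, optics gives the robot as it stands.
- The arm moves only by the shell command python3 -m crank 'ROWS'. ROWS is JSON, a list of rows, each an object with "translation": the shift along the tool's x, y, z in mm, a list of three; "twist": the turn, a rotation vector about the tool's x, y, z in rad, a list of three; "fingers": the closure in counts, from 0 (fully open) to 255 (shut). A call has 1 to 20 rows; each row is the pose to reach, as a shift and turn from the pose measured when the call began, along the tool's axes at that moment; what a row does not reach only later rows make up. A row lasts 1/10 s, in which the tool goes at most 50 mm and 8.59 degrees, less where a joint would pass 70% of its speed; a pose out of reach is approached as far as the arm can. A call with a gripper value outside its range is refused whole. The fingers move at their own pace and stop on an object; the grip force is fixed at half the most. Time passes only in rows, so rows that repeat a pose let the fingers close. It gives the time, the measured TCP pose, the force and the opening at its end, in the units of the state.
- env.get_obs(): the state, without advancing time (a new reading comes with each control period).
- optics.read_camera(name): name is "scene" or "side" or "wrist"; returns (picture, depth): 480x640x3 uint8, blue, green, red; 480x640 float32, m along the optical axis (not along the pixel's ray), 0 where there is no reading.
- optics.camera_info(name): a dict with "fx", "fy", "cx", "cy" (pixels), "k1" (the pictures are not rectified: a ray, as slopes to the right and down, at radius r is drawn at 1 + k1 r^2 times it, then the intrinsics apply), "R" (3x3) and "t" (3): a world point X has camera coordinates R X + t. Camera axes: x right, y down, z forward; pixel columns grow to the right and rows downward; lengths in m; the calibration is good to about 2 mm. A picture is of the moment at which its call begins: read the wrist's pose just before it. camera_info takes no time and is no camera call; for the wrist camera it gives the pose at the moment of the call.
- env.hand_in(): hands the job in, once; it reports no verdict.
The state is a dict: "time_s": time; "qpos": joint angles; "qd": joint speeds; "joint_torque": joint torques, N m; "tool_pos": TCP position; "ee_rot": TCP orientation; "wrist_force": force on the tool from outside, world axes, zero at the start; "ft_torque": the same for the moment, N m; "opening": finger opening in m.
Only numpy, scipy, OpenCV 4.12 (cv2) and the standard library are available. Lean on these libraries where they do the work, as an engineer would, in place of code of your own. Each camera call takes 0.05 s, during which the arm holds its last target. There are 200 camera calls.

### The job

Set the freshly glued sanding blocks to cure: swing the shelf's stiff dust flap up until it stands upright or beyond, then stand every block on the shelf in one straight row, side by side, each upright, square to the shelf and centred across the two battens, with a clear gap so that no two touch. Then bring the flap down to half-way, at 45 degrees, so that air gets in and dust stays off, and leave the other things on the bench where they are.

Things in the scene. Friction and masses are not known exactly. Their poses are not given: they have to be found in the camera images.
- shelf_row (a point): low wooden shelf, front and ends open, 160 deep x 414 mm wide; back rail 10 mm thick and two 12 mm square posts at the front corners, 64 mm high; two dark battens along its width, 12 mm wide, 30 mm before and behind the row's middle line, tops 18 mm above the bench. This point: midway between the battens at the row's middle, at batten-top height; shelf from x = -70 to +90 mm; x to the back (hinge side), y along the battens (-207 to +207 mm), z up
- flap (a joint): angle of the shelf's dust flap (rad): 0 = lying shut on the front posts, 0.785 = half-way (45 degrees), 1.57 = upright, 1.75 = leaning back on its stop. The hinge is stiff: the flap stays at any angle it is left at and takes about 6 to 10 N at the handle to move
- flap_hinge (a point): middle of the hinge line, along the top of the shelf's back rail, 86 mm behind the row's middle line, 68 mm above the bench; axes as for the shelf
- flap_handle (a point): middle of the flap's bar handle: round steel bar, 10 mm thick, 90 mm long, parallel to the hinge, on two posts on the flap's upper face near its free edge; 120 mm from the hinge along the flap, 40 mm off the hinge line square to it; 30 mm clear gap under the bar. Flap: plywood 154 x 414 x 9 mm. x along the flap to the hinge, y along the bar; both turn with the flap
- block_a_center (a point): a glued-up wooden sanding block, like an upside-down T seen from its end: a flat cork-faced sole 90 x 48 mm, 12 mm thick, with an upright grip rail 70 mm long, 20 mm wide and 30 mm high glued along its middle; 42 mm high in all, about 0.11 kg. This point is its centre, 21 mm above its underside; x along the sole and rail, z up. It can be gripped across the rail. It may be absent
- block_b_center (a point): a glued-up wooden sanding block, like an upside-down T seen from its end: a flat cork-faced sole 90 x 48 mm, 12 mm thick, with an upright grip rail 70 mm long, 20 mm wide and 30 mm high glued along its middle; 42 mm high in all, about 0.11 kg. This point is its centre, 21 mm above its underside; x along the sole and rail, z up. It can be gripped across the rail. It may be absent
- block_c_center (a point): a glued-up wooden sanding block, like an upside-down T seen from its end: a flat cork-faced sole 90 x 48 mm, 12 mm thick, with an upright grip rail 70 mm long, 20 mm wide and 30 mm high glued along its middle; 42 mm high in all, about 0.11 kg. This point is its centre, 21 mm above its underside; x along the sole and rail, z up. It can be gripped across the rail. It may be absent
- block_d_center (a point): a glued-up wooden sanding block, like an upside-down T seen from its end: a flat cork-faced sole 90 x 48 mm, 12 mm thick, with an upright grip rail 70 mm long, 20 mm wide and 30 mm high glued along its middle; 42 mm high in all, about 0.11 kg. This point is its centre, 21 mm above its underside; x along the sole and rail, z up. It can be gripped across the rail. It may be absent
- block_e_center (a point): a glued-up wooden sanding block, like an upside-down T seen from its end: a flat cork-faced sole 90 x 48 mm, 12 mm thick, with an upright grip rail 70 mm long, 20 mm wide and 30 mm high glued along its middle; 42 mm high in all, about 0.11 kg. This point is its centre, 21 mm above its underside; x along the sole and rail, z up. It can be gripped across the rail. It may be absent
- block_f_center (a point): a glued-up wooden sanding block, like an upside-down T seen from its end: a flat cork-faced sole 90 x 48 mm, 12 mm thick, with an upright grip rail 70 mm long, 20 mm wide and 30 mm high glued along its middle; 42 mm high in all, about 0.11 kg. This point is its centre, 21 mm above its underside; x along the sole and rail, z up. It can be gripped across the rail. It may be absent
- woodclamp_2: a wooden hand screw (clamp with two beech jaws 36 mm high), about 200 x 330 mm over its handles, lying at the left edge; origin under its middle; not part of the job
- spring_clip: a small steel spring clip lying on its side among the blocks, 100 mm long (along x), 25 mm wide, 22 mm high; origin under its middle; not part of the job
- glue_bottle: a glue bottle, 60 mm across, 170 mm tall, standing at the back between blocks and shelf; origin at its foot; not part of the job
- dowel_jar: a glass jar of dowels, 72 mm across, 101 mm tall, behind the right end of the shelf; origin at its foot; not part of the job
Not all that is in view belongs to the job. What is shaped like the part that bears block_f_center but blue or turquoise is not meant. What is shaped like the part that bears block_e_center but purple is not meant.

How it is judged (in metres and radians):
On the way, in this order (a step that is already met when the one before it is completed fails the run):
1. the flap is swung up to upright or beyond (at least 80 degrees) (value of joint flap above 1.4 rad), for 0.2 s.
2. all blocks stand in the row on the battens (x of block_a_center in the frame of shelf_row between -0.013 and 0.013 m and y of block_a_center in the frame of shelf_row between -0.19 and 0.19 m and z of block_a_center in the frame of shelf_row between 0.015 and 0.027 m and angle between the x axis of each of block_a_center, block_b_center, block_c_center, block_d_center, block_e_center, block_f_center and the x axis of shelf_row, either way round below 0.14 rad and angle between each of block_a_center, block_b_center, block_c_center, block_d_center, block_e_center, block_f_center's own z axis and vertical below 0.12 rad and x of block_b_center in the frame of shelf_row between -0.013 and 0.013 m and y of block_b_center in the frame of shelf_row between -0.19 and 0.19 m and z of block_b_center in the frame of shelf_row between 0.015 and 0.027 m and x of block_c_center in the frame of shelf_row between -0.013 and 0.013 m and y of block_c_center in the frame of shelf_row between -0.19 and 0.19 m and z of block_c_center in the frame of shelf_row between 0.015 and 0.027 m and x of block_d_center in the frame of shelf_row between -0.013 and 0.013 m and y of block_d_center in the frame of shelf_row between -0.19 and 0.19 m and z of block_d_center in the frame of shelf_row between 0.015 and 0.027 m and x of block_e_center in the frame of shelf_row between -0.013 and 0.013 m and y of block_e_center in the frame of shelf_row between -0.19 and 0.19 m and z of block_e_center in the frame of shelf_row between 0.015 and 0.027 m and x of block_f_center in the frame of shelf_row between -0.013 and 0.013 m and y of block_f_center in the frame of shelf_row between -0.19 and 0.19 m and z of block_f_center in the frame of shelf_row between 0.015 and 0.027 m and horizontal distance between block_a_center and block_b_center above 0.0505 m and horizontal distance between each of block_a_center, block_b_center and block_c_center above 0.0505 m and horizontal distance between each of block_a_center, block_b_center, block_c_center and block_d_center above 0.0505 m and horizontal distance between each of block_a_center, block_b_center, block_c_center, block_d_center and block_e_center above 0.0505 m and horizontal distance between each of block_a_center, block_b_center, block_c_center, block_d_center, block_e_center and block_f_center above 0.0505 m), for 0.2 s.
At the end, for the whole second after the job is handed in: Every block rests upright on both battens (tilt under 7 deg), centre within 13 mm of midway between the battens, within 8 deg of square, centres of any two at least 50.5 mm apart (soles are 48 mm wide); the flap stands at 45 deg, give or take 7.5; all at rest (all of step 2 and value of joint flap between 0.655 and 0.915 rad and velocity of joint flap below 0.05 rad/s and linear speed of each of block_a, block_b, block_c, block_d, block_e, block_f below 0.02 m/s); the robot touches nothing.
It fails at once if another thing on the bench is pushed more than 5 cm, or the bottle or jar is tipped (distance of any of woodclamp_2, spring_clip, glue_bottle, dowel_jar from where it was at the start of the episode above 0.05 m or angle between any of glue_bottle, dowel_jar's own z axis and vertical above 0.5 rad).
Of block_a, block_b, block_c, block_d, block_e, block_f only 4 to 6 are there at a start; the rules pass over those that are not, and their reading is None.
At some moment in a run one of block_a, block_b, block_c, block_d, block_e, block_f may be knocked a few centimetres aside while the robot is not near it.
Once in a run the grip may slacken for a moment while it holds something.
It also fails if it takes over 210 s, if anything falls off the work surface, if the arm or the gripper's body presses on something with over 40 N, if the wrist force passes 120 N, or if a joint passes its speed limit or range.

## Working session

There is one attempt and no reset: what is moved stays moved. The work goes in short steps, Python scripts to look and compute and a shell command to move; the robot and the scene stay as the last step left them, time stands still between calls to the robot, and variables do not carry over. Pictures are saved under pics/ and viewed, about 12 in all and at most 16, crops included, and the job is handed in when it is done.

```bash
mkdir -p pics; ls; python3 - <<'E'
from cell import env, optics
import cv2
s=env.get_obs(); print(s)
for n in("scene","side"):
    p,d=optics.read_camera(n); cv2.imwrite(f"pics/{n}0.png",p); print(n,optics.camera_info(n))
E
```

```text
pics
{'time_s': 0.0, 'qpos': array([ 5.52604407e+01,  3.02786101e+01,  8.21575112e+01,  1.29323482e-03,
        6.76881184e+01, -1.02276727e+01]), 'qd': array([-0.05143888, -0.13462794, -0.08741795, -0.01922748, -0.00705234,
       -0.07765834]), 'joint_torque': array([-7.15113638e-04, -4.40036166e+01, -1.76595122e+01,  6.33720355e-02,
        5.82079869e-02, -1.52403941e-04]), 'tool_pos': array([0.25887687, 0.5681141 , 0.24656914]), 'ee_rot': array([[-1.25280966e-03,  4.14888497e-01,  9.09871401e-01],
       [-1.76997678e-03,  9.09869770e-01, -4.14890190e-01],
       [-9.99997649e-01, -2.13022969e-03, -4.05550632e-04]]), 'wrist_force': array([ 0.70551813,  0.14108701, -0.56418688]), 'ft_torque': array([0.05453785, 0.04775673, 0.00678003]), 'opening': 0.0870068340639515}
scene {'fx': 559.779450365791, 'fy': 559.779450365791, 'cx': 322.7620577722143, 'cy': 246.27246734966118, 'k1': -0.12829672383080068, 'R': array([[ 0.62694407,  0.77901165, -0.00905379],
       [ 0.55421445, -0.45413587, -0.69757218],
       [-0.54752851,  0.43232101, -0.71645731]]), 't': array([-0.44710117, -0.18337469,  2.0252747 ])}
side {'fx': 463.2497383523949, 'fy': 463.2497383523949, 'cx': 321.5990475144604, 'cy': 245.68878998375612, 'k1': 0.029270417715189567, 'R': array([[ 0.96531517, -0.26093653, -0.00887374],
       [-0.16619638, -0.58790851, -0.79167061],
       [ 0.20135883,  0.76568643, -0.61088371]]), 't': array([-0.49717621,  0.22819137,  0.96996483])}
```

View pics/scene0.png

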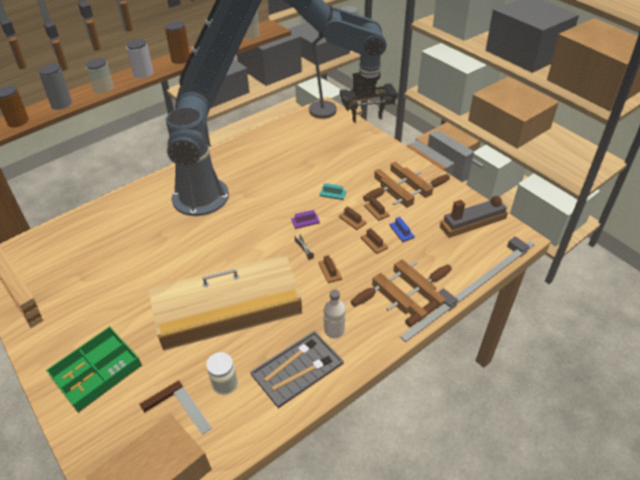

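View pics/side0.png

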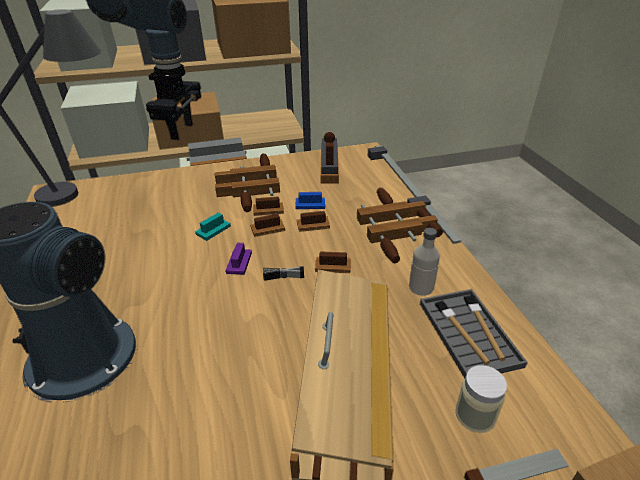

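```bash
cat > h.py <<'E'
from cell import env, optics
import numpy as np, cv2
from scipy.spatial.transform import Rotation as Ro
def K(i): return np.array([[i['fx'],0,i['cx']],[0,i['fy'],i['cy']],[0,0,1.]]), np.array([i['k1'],0,0,0,0.])
def grab(n):
    i=optics.camera_info(n); p,d=optics.read_camera(n); return p,d,i
def cloud(d,i,uv=None):
    """world points for all pixels (480x640x3)"""
    k,D=K(i)
    uv=np.stack(np.meshgrid(np.arange(640.),np.arange(480.)),-1).reshape(-1,1,2)
    s=cv2.undistortPoints(uv,k,D).reshape(480,640,2)
    c=np.dstack([s*d[...,None],d]); w=(c-i['t'])@i['R']
    w[d<=0]=np.nan; return w
def proj(X,i):
    k,D=K(i); return cv2.projectPoints(np.atleast_2d(np.array(X,float)),cv2.Rodrigues(i['R'])[0],np.array(i['t']),k,D)[0][:,0]
def ray(uv,i):
    k,D=K(i); s=cv2.undistortPoints(np.array(uv,float).reshape(-1,1,2),k,D)[:,0]
    r=np.c_[s,np.ones(len(s))]@i['R']; return -i['R'].T@i['t'], r
def onz(uv,i,z):
    o,r=ray(uv,i); return o+r*((z-o[2])/r[:,2:])
def tri(a,ia,b,ib):
    o1,r1=ray([a],ia);o2,r2=ray([b],ib);A=np.c_[r1[0],-r2[0]];s=np.linalg.lstsq(A,o2-o1,rcond=None)[0]
    p,q=o1+s[0]*r1[0],o2+s[1]*r2[0];return (p+q)/2,np.linalg.norm(p-q)
def go(pos,x,y):
    """rows info: shift (mm, tool axes) and twist to reach TCP pos, tool x axis, y axis"""
    s=env.get_obs();R=s['ee_rot'];x=np.array(x,float);x/=np.linalg.norm(x);y=np.array(y,float);y-=x*(x@y);y/=np.linalg.norm(y)
    G=np.c_[x,y,np.cross(x,y)]
    return np.round(1000*R.T@(np.array(pos)-s['tool_pos']),1),np.round(Ro.from_matrix(R.T@G).as_rotvec(),3)
E
cat > o.py <<'E'
from h import *
import sys
def ortho(parts,x0,x1,y0,y1,mm,name):
    H,W=int((x1-x0)*1000/mm),int((y1-y0)*1000/mm); im=np.zeros((H,W,3),np.uint8); zb=np.full((H,W),-9.)
    for p,d,i in parts:
        w=cloud(d,i).reshape(-1,3);c=p.reshape(-1,3);ok=np.isfinite(w[:,2])&(w[:,2]<.3);w=w[ok];c=c[ok]
        o=np.argsort(w[:,2]);w=w[o];c=c[o]
        r=((x1-w[:,0])*1000/mm).astype(int);q=((y1-w[:,1])*1000/mm).astype(int)
        m=(r>=0)&(r<H)&(q>=0)&(q<W);
        r,q,w,c=r[m],q[m],w[m],c[m]; k=w[:,2]>zb[r,q]; im[r[k],q[k]]=c[k]; zb[r[k],q[k]]=w[k,2]
    cv2.imwrite(name,im)
E
python3 - <<'E'
from o import *
a=grab("scene");b=grab("side")
np.save("s0.npy",np.array([a,b],dtype=object),allow_pickle=True)
ortho([a,b],.2,1.,-.45,.6,1.4,"pics/top0.png")
for n,(p,d,i) in(("scene",a),("side",b)):
    w=cloud(d,i);hsv=cv2.cvtColor(p,cv2.COLOR_BGR2HSV)
    m=(w[...,2]>.004)&(w[...,2]<.08)
    n2,l,st,ce=cv2.connectedComponentsWithStats(m.astype(np.uint8))
    for k in range(1,n2):
        if st[k,4]>60:
            P=w[l==k];mm=np.nanmedian(P,0);print(n,k,st[k,4],ce[k].round(),mm.round(3),np.nanmin(P,0).round(3),np.nanmax(P,0).round(3),np.median(p[l==k],0))
ia,ib=a[2],b[2]
print("handle",tri((205,280),ia,(323,364),ib),tri((236,272),ia,(330,315),ib))
E
```

```text
scene 1 65 [400.   2.] [-0.781  1.79   0.016] [-0.863  1.773  0.005] [-0.733  1.814  0.047] [112. 127. 128.]
scene 2 233 [424.   8.] [-0.596  1.795  0.046] [-0.688  1.768  0.005] [-0.518  1.824  0.079] [111. 127. 127.]
scene 3 85 [368.  12.] [-0.741  1.489  0.048] [-0.769  1.468  0.009] [-0.715  1.521  0.079] [61. 62. 62.]
scene 4 64 [290.  37.] [-0.823  1.021  0.008] [-0.877  0.932  0.004] [-0.787  1.07   0.018] [112.  114.  114.5]
scene 6 117 [406.  49.] [-0.289  1.339  0.043] [-0.315  1.321  0.005] [-0.273  1.371  0.079] [60. 61. 62.]
scene 9 1109 [454.  60.] [-0.081  1.459  0.028] [-0.258  1.389  0.004] [0.065 1.58  0.044] [209. 224. 222.]
scene 15 429 [322. 108.] [-0.154  0.691  0.018] [-0.234  0.63   0.004] [-0.087  0.782  0.08 ] [100. 100. 105.]
scene 235 170 [600. 152.] [0.807 1.335 0.043] [0.784 1.321 0.004] [0.821 1.371 0.08 ] [55.  58.  61.5]
scene 533 1974 [399. 188.] [0.455 0.561 0.029] [0.295 0.402 0.004] [0.54  0.786 0.051] [ 67. 102. 137.]
scene 758 1359 [200. 199.] [ 0.062 -0.033  0.021] [-0.086 -0.108  0.004] [0.117 0.102 0.08 ] [80. 81. 80.]
scene 818 322 [332. 191
[... 3777 characters left out ...]
. 408.] [ 0.515 -0.344  0.075] [ 0.365 -0.422  0.004] [ 0.655 -0.014  0.08 ] [ 60. 130. 166.]
side 82 3931 [470. 330.] [ 0.806 -0.16   0.012] [ 0.696 -0.309  0.004] [ 0.87  -0.047  0.074] [81. 91. 92.]
side 95 4893 [ 83. 363.] [ 0.025 -0.061  0.019] [-0.103 -0.105  0.004] [0.105 0.074 0.08 ] [43. 40. 34.]
side 136 1272 [477. 412.] [ 0.691 -0.365  0.046] [ 0.678 -0.376  0.004] [ 0.747 -0.314  0.08 ] [71. 82. 82.]
side 171 1714 [520. 467.] [ 0.732 -0.448  0.01 ] [ 0.636 -0.467  0.004] [ 0.81  -0.433  0.023] [127. 133. 129.]
handle (array([ 0.45440739, -0.2288571 ,  0.10220221]), np.float64(0.008394250577196265)) (array([ 0.49539578, -0.1429358 ,  0.12057017]), np.float64(0.004403176918206461))
```

View pics/top0.png

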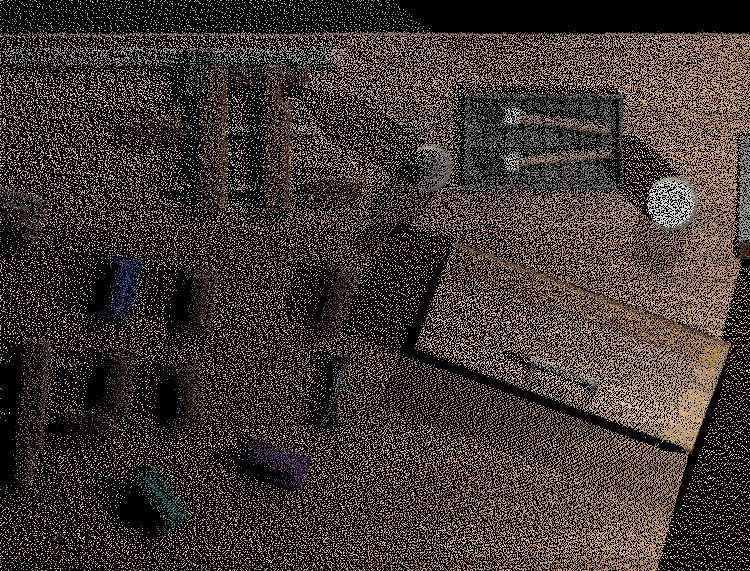

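```bash
cat > m.py <<'E'
from h import *
A=np.load("s0.npy",allow_pickle=True)
for p,d,i in A:
    w=cloud(d,i).reshape(-1,3)
    box=(w[:,0]>.33)&(w[:,0]<.7)&(w[:,1]>-.45)&(w[:,1]<.03)
    f=w[box&(w[:,2]>.069)&(w[:,2]<.085)]
    print("flap",len(f),np.median(f[:,2]),cv2.minAreaRect((f[:,:2]*1000).astype(np.float32)), cv2.boxPoints(cv2.minAreaRect((f[:,:2]*1000).astype(np.float32))).round())
    # tilt of plane
    c=np.linalg.lstsq(np.c_[f[:,:2],np.ones(len(f))],f[:,2],rcond=None)[0];print("plane",c)
    g=w[box&(w[:,2]>.1)&(w[:,2]<.125)];print("bar",len(g),np.median(g,0),g.min(0),g.max(0),cv2.fitLine((g[:,:2]).astype(np.float32),cv2.DIST_L2,0,.01,.01).ravel())
    for nm,(x,y) in dict(B1=(.468,.435),B2=(.451,.345),B3=(.584,.324),B4=(.584,.127)).items():
        r=w[(np.hypot(w[:,0]-x,w[:,1]-y)<.06)&(w[:,2]>.035)&(w[:,2]<.046)]
        if nm=="B1": r=r[(r[:,1]<.465)]
        print(nm,len(r),r.mean(0).round(4),cv2.minAreaRect((r[:,:2]*1000).astype(np.float32)))
E
python3 m.py
```

```text
flap 3313 0.07860406306723987 ((529.9171752929688, -207.4012451171875), (412.6664733886719, 137.5514373779297), 68.86878204345703) [[ 391. -375.]
 [ 520. -425.]
 [ 668.  -40.]
 [ 540.   10.]]
plane [-0.11038991  0.03970795  0.14788585]
bar 348 [ 0.46576987 -0.2620498   0.10152372] [ 0.3736509  -0.37254922  0.10000935] [0.69997429 0.01399096 0.12496509] [ 0.08600108  0.99629503  0.48068333 -0.22295812]
B1 86 [0.4689 0.4353 0.04  ] ((463.21923828125, 435.982666015625), (24.129552841186523, 83.6823959350586), 81.28974151611328)
B2 93 [0.4518 0.338  0.04  ] ((450.6973876953125, 339.1277770996094), (73.9903564453125, 25.340614318847656), 2.8755733966827393)
B3 105 [0.5823 0.3206 0.0403] ((581.3944091796875, 321.1551818847656), (23.605194091796875, 73.80670166015625), 84.1589584350586)
B4 111 [0.5855 0.1296 0.0405] ((583.1089477539062, 129.9733123779297), (21.85538101196289, 74.7341079711914), 69.37162017822266)
flap 7651 0.07859169778676305 ((612.7747192382812, -245.7932586669922), (422.2801208496094, 266.370849609375), 64.4158935546875) [[ 401. -379.]
 [ 642. -494.]
 [ 824. -113.]
 [ 584.    2.]]
plane [-0.05800886  0.02293685  0.11572886]
bar 491 [ 0.46095631 -0.23269329  0.1007821 ] [ 0.37027983 -0.36990883  0.10000133] [0.69985055 0.01980337 0.12465128] [ 0.7497591  -0.6617109   0.5056301  -0.23039979]
B1 112 [0.4654 0.4361 0.04  ] ((465.9703063964844, 437.0829772949219), (27.000816345214844, 65.3903579711914), 80.16142272949219)
B2 134 [0.447  0.3397 0.0402] ((447.92529296875, 341.57550048828125), (68.53756713867188, 24.534353256225586), 3.165623188018799)
B3 131 [0.5767 0.3223 0.0404] ((576.905029296875, 323.72113037109375), (24.185766220092773, 69.40213775634766), 85.10968017578125)
B4 174 [0.5795 0.1315 0.0403] ((579.5343017578125, 133.31304931640625), (22.66392707824707, 68.49251556396484), 71.54627990722656)
```

```bash
python3 - <<'E'
from h import *
print(go((.43,.26,.36),(0,0,-1),(0.3,.95,0)))
i=optics.camera_info("wrist");s=env.get_obs();print(s['ee_rot'].T@(-i['R'].T@i['t']-s['tool_pos']), s['ee_rot'].T@i['R'].T, i['fx'],i['cx'],i['cy'])
E
```

```text
(array([-112.9, -209.8,  283.5]), array([-0.122, -0.   ,  0.001]))
[-0.13767236 -0.00095716 -0.07984427] [[-6.35161248e-04 -2.89254583e-01  9.57251995e-01]
 [ 9.99999746e-01  1.24835797e-04  7.01247338e-04]
 [-3.22338323e-04  9.57252198e-01  2.89254431e-01]] 403.6849843362749 330.12400423321753 236.0786013369633
```

```bash
python3 -m crank '[{"translation":[-113,0,0],"twist":[0,0,0],"fingers":0},{"translation":[-113,0,0],"twist":[0,0,0],"fingers":0},{"translation":[-113,-35,47],"twist":[-0.12,0,0],"fingers":0},{"translation":[-113,-70,94],"twist":[-0.12,0,0],"fingers":0},{"translation":[-113,-105,142],"twist":[-0.12,0,0],"fingers":0},{"translation":[-113,-140,189],"twist":[-0.12,0,0],"fingers":0},{"translation":[-113,-175,236],"twist":[-0.12,0,0],"fingers":0},{"translation":[-113,-210,283],"twist":[-0.12,0,0],"fingers":0},{"translation":[-113,-210,283],"twist":[-0.12,0,0],"fingers":0},{"translation":[-113,-210,283],"twist":[-0.12,0,0],"fingers":0}]'
python3 - <<'E'
from h import *
p,d,i=grab("wrist"); cv2.imwrite("pics/w1.png",p); np.save("w1.npy",np.array([p,d,i],dtype=object),allow_pickle=True)
print(go((.50,-.19,.30),(0,0,-1),(.94,-.343,0)))
E
```

```text
time_s: 1.2
tool_pos: [0.4322, 0.2555, 0.3601]
ee_rot: [[0.001, 0.31, 0.951], [-0.003, 0.951, -0.31], [-1.0, -0.003, 0.002]]
wrist_force: [-1.1, 1.2, -0.3]
opening: 0.087
(array([  60.7, -404.1,  203.5]), array([1.607e+00, 1.000e-03, 2.000e-03]))
```

View pics/w1.png

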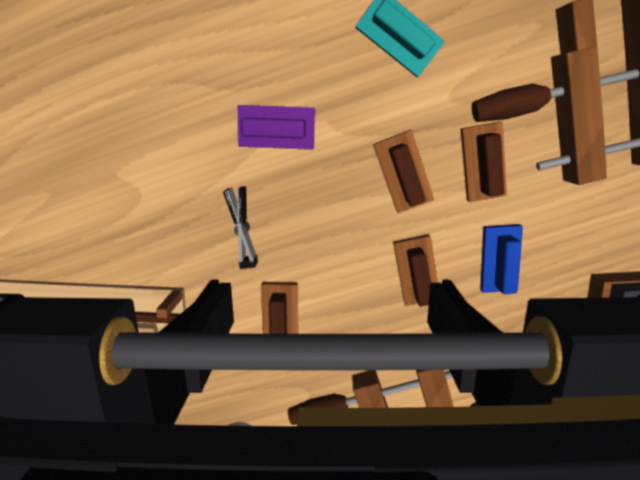

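```bash
python3 -m crank '[{"translation":[0,-35,18],"twist":[0.14,0,0],"fingers":0},{"translation":[0,-70,36],"twist":[0.28,0,0],"fingers":0},{"translation":[0,-105,54],"twist":[0.42,0,0],"fingers":0},{"translation":[0,-140,72],"twist":[0.56,0,0],"fingers":0},{"translation":[0,-175,90],"twist":[0.7,0,0],"fingers":0},{"translation":[0,-210,108],"twist":[0.84,0,0],"fingers":0},{"translation":[0,-245,126],"twist":[0.98,0,0],"fingers":0},{"translation":[0,-280,144],"twist":[1.12,0,0],"fingers":100},{"translation":[20,-315,162],"twist":[1.26,0,0],"fingers":100},{"translation":[40,-350,180],"twist":[1.4,0,0],"fingers":100},{"translation":[60,-385,198],"twist":[1.54,0,0],"fingers":100},{"translation":[60,-404,203],"twist":[1.607,0,0],"fingers":100},{"translation":[60,-404,203],"twist":[1.607,0,0],"fingers":100},{"translation":[60,-404,203],"twist":[1.607,0,0],"fingers":100}]'
python3 - <<'E'
from h import *
p,d,i=grab("wrist"); cv2.imwrite("pics/w2.png",p); np.save("w2.npy",np.array([p,d,i],dtype=object),allow_pickle=True)
s=env.get_obs();print(s['qpos'],s['opening'])
E
```

```text
time_s: 2.65
tool_pos: [0.4997, -0.1885, 0.3006]
ee_rot: [[-0.001, 0.94, -0.341], [-0.0, -0.341, -0.94], [-1.0, -0.001, 0.001]]
wrist_force: [-0.7, 0.8, 0.1]
opening: 0.0535
[-3.25937871e+01  1.96225731e+01  9.13497357e+01 -5.31486348e-02
  6.90403540e+01 -1.26698269e+01] 0.05331654899293043
```

View pics/w2.png

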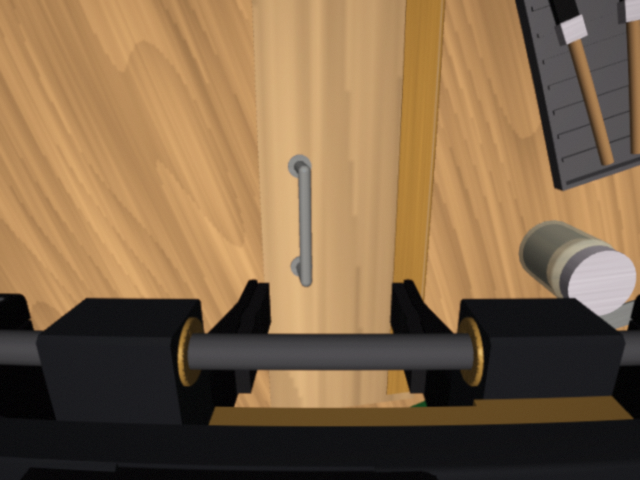

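```bash
python3 - <<'E'
from h import *
p,d,i=np.load("w2.npy",allow_pickle=True); w=cloud(d,i)
for n,(u,v) in dict(bar0=(306,170),bar1=(306,225),bar2=(306,278),fFL=(262,60),fFR=(266,260),fmid=(350,60),fmid2=(350,260),fB=(398,60),fB2=(390,260),s0=(406,60),s1=(432,60),s0b=(400,250),s1b=(425,250),bench=(470,60)).items():
    print(n,w[v-2:v+3,u-2:u+3].reshape(-1,3)[12].round(4), np.nanmedian(w[v-2:v+3,u-1:u+2].reshape(-1,3),0).round(4))
# edges across row 100 and 240
for v in(20,100,240): print(v,[(u,*w[v,u].round(3)) for u in (255,260,265,270,300,360,390,396,400,404,410,420,430,436,440,444)])
# bar triangulation w2 vs scene/side
A=np.load("s0.npy",allow_pickle=True)
for k,(ws,a,b) in dict(e1=((306,165),(236,272),(330,315)),e2=((306,282),(205,280),(323,364))).items():
    print(k,tri(ws,i,a,A[0][2]),tri(ws,i,b,A[1][2]))
E
```

```text
bar0 [ 0.4956 -0.1457  0.1348] [ 0.4956 -0.1457  0.1342]
bar1 [ 0.4803 -0.1856  0.135 ] [ 0.4803 -0.1856  0.135 ]
bar2 [ 0.4644 -0.2272  0.1348] [ 0.4644 -0.2272  0.1349]
fFL [ 0.4904 -0.0571  0.1011] [ 0.4904 -0.0571  0.1006]
fFR [ 0.4301 -0.2116  0.1009] [ 0.4301 -0.2114  0.1011]
fmid [ 0.5559 -0.0793  0.0874] [ 0.5559 -0.0793  0.0874]
fmid2 [ 0.4993 -0.2423  0.0863] [ 0.4993 -0.2422  0.0872]
fB [ 0.594  -0.0919  0.0801] [ 0.594  -0.0919  0.0802]
fB2 [ 0.5343 -0.2571  0.0809] [ 0.5343 -0.2571  0.0799]
s0 [ 0.6004 -0.0941  0.0798] [ 0.6004 -0.0941  0.0803]
s1 [ 0.6221 -0.1011  0.0751] [ 0.622  -0.1011  0.0762]
s0b [ 0.5463 -0.2516  0.079 ] [ 0.5463 -0.2515  0.0794]
s1b [ 0.5691 -0.2618  0.0738] [ 0.5691 -0.2621  0.0732]
bench [ 0.6784 -0.1111  0.001 ] [ 0.6786 -0.1111  0.001 ]
20 [(255, np.float64(0.496), np.float64(-0.029), np.float64(0.102)), (260, np.float64(0.5), np.float64(-0.03), np.float64(0.101)), (265, np.float64(0.503), np.float64(-0.031), np.float64(0.1)), (270, np.float64(0.507), np.float64(-0.032), np.float64(0.1)), (300, np.float64(0.529), np.float64(-0.039), np.float6
[... 2438 characters left out ...]
p.float64(-0.246), np.float64(0.078)), (420, np.float64(0.567), np.float64(-0.25), np.float64(0.076)), (430, np.float64(0.586), np.float64(-0.282), np.float64(-0.0)), (436, np.float64(0.593), np.float64(-0.284), np.float64(0.001)), (440, np.float64(0.597), np.float64(-0.286), np.float64(-0.0)), (444, np.float64(0.601), np.float64(-0.287), np.float64(0.001))]
e1 (array([ 0.4951352 , -0.14388151,  0.11790282]), np.float64(0.00032318548098244997)) (array([ 0.49497907, -0.1429803 ,  0.12329455]), np.float64(0.001633674981086008))
e2 (array([ 0.46321532, -0.2327827 ,  0.12093889]), np.float64(0.007825809724965554)) (array([ 0.45584106, -0.23975137,  0.10900854]), np.float64(0.004013163938136359))
```

```bash
python3 - <<'E'
from h import *
print(go((.480,-.1865,.137),(0,0,-1),(.932,-.363,0)))
E
```

```text
(array([163.9, -19. ,   5.1]), array([0.024, 0.001, 0.   ]))
```

```bash
python3 -m crank '[{"translation":[40,-19,5],"twist":[0.024,0,0],"fingers":120},{"translation":[80,-19,5],"twist":[0.024,0,0],"fingers":120},{"translation":[115,-19,5],"twist":[0.024,0,0],"fingers":120},{"translation":[145,-19,5],"twist":[0.024,0,0],"fingers":120},{"translation":[164,-19,5],"twist":[0.024,0,0],"fingers":120},{"translation":[164,-19,5],"twist":[0.024,0,0],"fingers":120},{"translation":[164,-19,5],"twist":[0.024,0,0],"fingers":255},{"translation":[164,-19,5],"twist":[0.024,0,0],"fingers":255},{"translation":[164,-19,5],"twist":[0.024,0,0],"fingers":255},{"translation":[164,-19,5],"twist":[0.024,0,0],"fingers":255},{"translation":[164,-19,5],"twist":[0.024,0,0],"fingers":255}]'; python3 - <<'E'
from h import *
xs=np.array([.932,-.363,0])
t0=.19
b=lambda t:np.array([-.12*np.cos(t)+.04*np.sin(t),.12*np.sin(t)+.04*np.cos(t)])
for t in np.r_[np.arange(.3,1.75,.1),1.7,1.75]:
    dx,dz=1000*(b(t)-b(t0));print(round(t,2),round(-dz),round(dx))
E
```

```text
time_s: 3.8
tool_pos: [0.4803, -0.1866, 0.1375]
ee_rot: [[0.0, 0.932, -0.363], [-0.001, -0.363, -0.932], [-1.0, 0.001, 0.001]]
wrist_force: [-0.6, -0.2, 0.4]
opening: 0.0142
0.3 -12 7
0.4 -22 15
0.5 -31 24
0.6 -39 34
0.7 -46 44
0.8 -52 55
0.9 -57 67
1.0 -61 79
1.1 -63 92
1.2 -64 104
1.3 -64 117
1.4 -63 129
1.5 -61 142
1.6 -57 154
1.7 -52 165
1.7 -52 165
1.75 -49 171
```

```bash
python3 -m crank '[{"translation":[0,0,0],"twist":[0,0,0],"fingers":255},{"translation":[0,0,0],"twist":[0,0,0],"fingers":255},{"translation":[0,0,0],"twist":[0,0,0],"fingers":255},{"translation":[-12,7,0],"twist":[0,0,0],"fingers":255},{"translation":[-22,15,0],"twist":[0,0,0],"fingers":255},{"translation":[-31,24,0],"twist":[0,0,0],"fingers":255},{"translation":[-39,34,0],"twist":[0,0,0],"fingers":255},{"translation":[-39,34,0],"twist":[0,0,0],"fingers":255}]'
```

```text
time_s: 4.6
tool_pos: [0.5085, -0.1969, 0.1759]
ee_rot: [[-0.009, 0.932, -0.362], [0.004, -0.362, -0.932], [-1.0, -0.01, -0.0]]
wrist_force: [-7.7, 3.3, 5.9]
opening: 0.009
```

```bash
python3 -m crank '[{"translation":[-8,14,0],"twist":[0,0,0],"fingers":255},{"translation":[-14,25,0],"twist":[0,0,0],"fingers":255},{"translation":[-19,37,0],"twist":[0,0,0],"fingers":255},{"translation":[-23,49,0],"twist":[0,0,0],"fingers":255},{"translation":[-25,62,0],"twist":[0,0,0],"fingers":255},{"translation":[-26,74,0],"twist":[0,0,0],"fingers":255},{"translation":[-26,87,0],"twist":[0,0,0],"fingers":255},{"translation":[-25,99,0],"twist":[0,0,0],"fingers":255},{"translation":[-23,112,0],"twist":[0,0,0],"fingers":255},{"translation":[-19,124,0],"twist":[0,0,0],"fingers":255},{"translation":[-14,135,0],"twist":[0,0,0],"fingers":255},{"translation":[-14,135,0],"twist":[0,0,0],"fingers":255}]';  python3 - <<'E'
from h import *
p,d,i=grab("side"); cv2.imwrite("pics/side1.png",p)
E
```

```text
time_s: 5.8
tool_pos: [0.6359, -0.2442, 0.1884]
ee_rot: [[-0.008, 0.932, -0.362], [0.007, -0.362, -0.932], [-1.0, -0.01, -0.004]]
wrist_force: [2.9, 5.1, 0.5]
opening: 0.0091
```

View pics/side1.png

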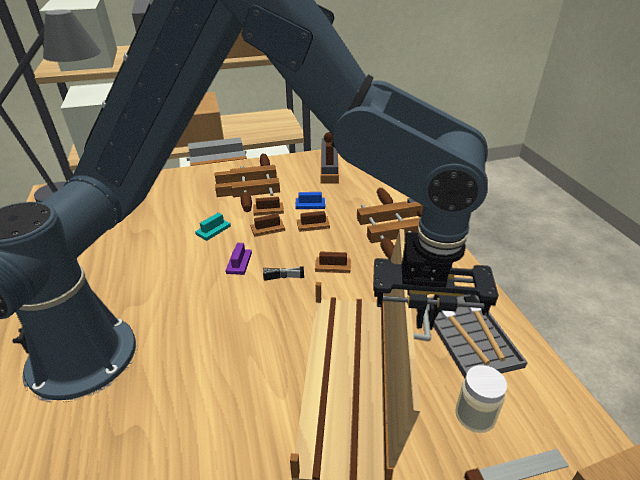

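```bash
python3 -m crank '[{"translation":[0,0,0],"twist":[0,0,0],"fingers":190},{"translation":[0,0,0],"twist":[0,0,0],"fingers":190},{"translation":[0,0,0],"twist":[0,0,0],"fingers":190},{"translation":[-30,0,0],"twist":[0,0,0],"fingers":190},{"translation":[-70,0,0],"twist":[0,0,0],"fingers":190},{"translation":[-110,0,0],"twist":[0,0,0],"fingers":190},{"translation":[-145,0,0],"twist":[0,0,0],"fingers":100},{"translation":[-145,0,0],"twist":[0,0,0],"fingers":100}]';  python3 - <<'E'
from h import *
print(go((.52,-.2,.34),(0,0,-1),(.363,.932,0)))
E
```

```text
time_s: 6.65
tool_pos: [0.6394, -0.2472, 0.3407]
ee_rot: [[0.005, 0.932, -0.363], [-0.001, -0.363, -0.932], [-1.0, 0.005, -0.001]]
wrist_force: [0.9, -0.1, 0.2]
opening: 0.0311
(array([  -0. , -128.4,   -0.7]), array([-1.57 ,  0.003, -0.005]))
```

```bash
python3 -m crank '[{"translation":[0,-30,0],"twist":[-0.14,0,0],"fingers":100},{"translation":[0,-60,0],"twist":[-0.28,0,0],"fingers":100},{"translation":[0,-90,0],"twist":[-0.42,0,0],"fingers":100},{"translation":[0,-128,0],"twist":[-0.56,0,0],"fingers":100},{"translation":[0,-128,0],"twist":[-0.7,0,0],"fingers":100},{"translation":[0,-128,0],"twist":[-0.84,0,0],"fingers":100},{"translation":[0,-128,0],"twist":[-0.98,0,0],"fingers":100},{"translation":[0,-128,0],"twist":[-1.12,0,0],"fingers":100},{"translation":[0,-128,0],"twist":[-1.26,0,0],"fingers":100},{"translation":[0,-128,0],"twist":[-1.4,0,0],"fingers":100},{"translation":[0,-128,0],"twist":[-1.54,0,0],"fingers":100},{"translation":[0,-128,0],"twist":[-1.57,0,0],"fingers":100},{"translation":[0,-128,0],"twist":[-1.57,0,0],"fingers":100},{"translation":[0,-128,0],"twist":[-1.57,0,0],"fingers":100}]';  python3 - <<'E'
from h import *
p,d,i=grab("wrist"); cv2.imwrite("pics/w3.png",p); np.save("w3.npy",np.array([p,d,i],dtype=object),allow_pickle=True)
np.save("s3.npy",np.array([grab("scene"),grab("side")],dtype=object),allow_pickle=True)
E
```

```text
time_s: 8.05
tool_pos: [0.5198, -0.2009, 0.3395]
ee_rot: [[0.005, 0.365, 0.931], [-0.001, 0.931, -0.365], [-1.0, 0.001, 0.004]]
wrist_force: [-0.1, 0.1, -0.4]
opening: 0.0529
```

View pics/w3.png

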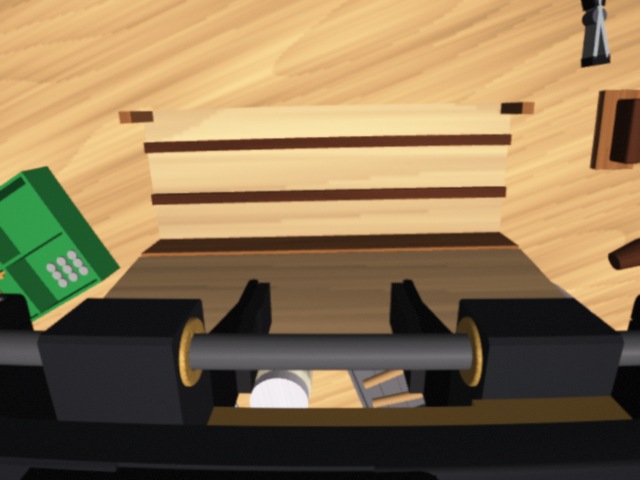

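```bash
python3 - <<'E'
from h import *
p,d,i=np.load("w3.npy",allow_pickle=True); w=cloud(d,i); g=cv2.cvtColor(p,cv2.COLOR_BGR2GRAY)
L=[]
for n,(v0,v1,u0,u1) in dict(f=(130,156,160,500),r=(182,208,165,495)).items():
    pts=[]
    for u in range(u0,u1,5):
        vv=np.where(g[v0:v1,u]<80)[0]+v0
        if len(vv): pts.append((u,vv.mean()))
    pts=np.array(pts); W=onz(pts,i,.018); dz=np.array([w[int(round(v)),int(u)] for u,v in pts])
    f=cv2.fitLine(W[:,:2].astype(np.float32),cv2.DIST_L2,0,.01,.01).ravel(); L.append(f)
    print(n,len(pts),f,np.degrees(np.arctan2(f[0],f[1])),"depth z",np.nanmedian(dz[:,2]),"depth line",cv2.fitLine(dz[:,:2].astype(np.float32),cv2.DIST_L2,0,.01,.01).ravel())
for uv in ((145,147),(511,139),(152,199),(506,191)): print(onz([uv],i,.018))
A=np.load("s3.npy",allow_pickle=True)
for p2,d2,i2 in A:
    W=cloud(d2,i2).reshape(-1,3); c=p2.reshape(-1,3)
    for nm,(x,y) in dict(B1=(.468,.435),B2=(.451,.343),B3=(.584,.324),B4=(.584,.129)).items():
        r=W[(np.hypot(W[:,0]-x,W[:,1]-y)<.05)&(W[:,2]>.035)&(W[:,2]<.046)]
        if len(r)>5:print(nm,len(r),np.median(r,0).round(4))
E
```

```text
f 68 [ 0.34364548  0.93909943  0.47280958 -0.18615368] 20.099133 depth z 0.0185922238793646 depth line [ 0.34376338  0.9390563   0.47281477 -0.1861688 ]
r 66 [ 0.34381744  0.9390365   0.52811885 -0.2079002 ] 20.109625 depth z 0.0184857287690448 depth line [ 0.34397885  0.9389774   0.52801913 -0.20792961]
[[ 0.4016558  -0.37955887  0.018     ]]
[[0.54374982 0.00783415 0.018     ]]
[[ 0.45771094 -0.4006529   0.018     ]]
[[ 0.59947956 -0.01251271  0.018     ]]
B1 82 [0.4702 0.4359 0.0395]
B2 86 [0.4511 0.3387 0.0393]
B3 101 [0.5825 0.3212 0.0399]
B4 117 [0.5837 0.1296 0.0403]
B1 111 [0.4648 0.4349 0.0403]
B2 134 [0.4463 0.3383 0.0403]
B3 131 [0.5758 0.321  0.0407]
B4 171 [0.5816 0.132  0.0407]
```

```bash
cat > blk.py <<'E'
from h import *
def rails(p,d,i,cands,zlo=.034,zhi=.05):
    W=cloud(d,i).reshape(-1,3); out={}
    for nm,(x,y) in cands.items():
        r=W[(np.hypot(W[:,0]-x,W[:,1]-y)<.05)&(W[:,2]>zlo)&(W[:,2]<zhi)]
        if len(r)<30: continue
        q=(r[:,:2]*1000).astype(np.float32);c,s,a=cv2.minAreaRect(q)
        if s[0]<s[1]: a+=90
        a=(a+90)%180-90
        s2=W[(np.hypot(W[:,0]-x,W[:,1]-y)<.065)&(W[:,2]>.006)&(W[:,2]<.05)]
        out[nm]=(np.array(c)/1000,a); print(nm,len(r),np.round(c),np.round(s),"yaw",round(a,1),"ztop",np.median(r[:,2]).round(4),"all",cv2.minAreaRect((s2[:,:2]*1000).astype(np.float32)))
    return out
E
python3 - <<'E'
from blk import *
p,d,i=np.load("w1.npy",allow_pickle=True)
o=rails(p,d,i,dict(B1=(.468,.435),B2=(.450,.340),B3=(.580,.322),B4=(.582,.130)))
c,a=np.array([.583,.130]),o.get("B4",(0,-20))[1]
print(go((*c,.15),(0,0,-1),(-np.sin(np.radians(a)),np.cos(np.radians(a)),0)))
E
```

```text
B1 1151 [465. 438.] [20. 70.] yaw -8.2 ztop 0.0422 all ((459.49981689453125, 457.7954406738281), (85.6593246459961, 106.63258361816406), 82.35718536376953)
B2 1121 [447. 342.] [70. 20.] yaw 3.3 ztop 0.0423 all ((447.2521057128906, 342.1381530761719), (91.2945785522461, 48.89459228515625), 3.105300188064575)
B3 822 [576. 325.] [21. 70.] yaw -5.1 ztop 0.0421 all ((576.0968017578125, 325.1222839355469), (48.70760726928711, 89.7318344116211), 85.03892517089844)
B4 549 [569. 138.] [20. 48.] yaw -19.3 ztop 0.0421 all ((571.143798828125, 137.0829620361328), (47.88872528076172, 73.65927124023438), 70.6102523803711)
(array([189.9, 330.9, -62.7]), array([-0.037,  0.005, -0.001]))
```

```bash
cat > pk.py <<'E'
from h import *
import sys
x,y,z,yaw=map(float,sys.argv[1:5]); a=np.radians(yaw)
print(go((x,y,z),(0,0,-1),(-np.sin(a),np.cos(a),0)))
E
python3 pk.py .5792 .1345 .10 -19.3
```

```text
(array([239.9, 333.6, -68.1]), array([-0.036,  0.005, -0.001]))
```

```bash
python3 -m crank '[{"translation":[0,48,-10],"twist":[-0.036,0.005,0],"fingers":130},{"translation":[20,96,-20],"twist":[-0.036,0.005,0],"fingers":130},{"translation":[50,144,-30],"twist":[-0.036,0.005,0],"fingers":130},{"translation":[80,190,-39],"twist":[-0.036,0.005,0],"fingers":130},{"translation":[110,235,-48],"twist":[-0.036,0.005,0],"fingers":130},{"translation":[140,280,-57],"twist":[-0.036,0.005,0],"fingers":130},{"translation":[170,325,-66],"twist":[-0.036,0.005,0],"fingers":130},{"translation":[205,334,-68],"twist":[-0.036,0.005,0],"fingers":130},{"translation":[240,334,-68],"twist":[-0.036,0.005,0],"fingers":130},{"translation":[240,334,-68],"twist":[-0.036,0.005,0],"fingers":130},{"translation":[270,334,-68],"twist":[-0.036,0.005,0],"fingers":130},{"translation":[300,334,-68],"twist":[-0.036,0.005,0],"fingers":130},{"translation":[300,334,-68],"twist":[-0.036,0.005,0],"fingers":130},{"translation":[300,334,-68],"twist":[-0.036,0.005,0],"fingers":255},{"translation":[300,334,-68],"twist":[-0.036,0.005,0],"fingers":255},{"translation":[300,334,-68],"twist":[-0.036,0.005,0],"fingers":255},{"translation":[300,334,-68],"twist":[-0.036,0.005,0],"fingers":255},{"translation":[300,334,-68],"twist":[-0.036,0.005,0],"fingers":255},{"translation":[300,334,-68],"twist":[-0.036,0.005,0],"fingers":255}]'; python3 pk.py .4542 -.3230 .061 -20.1
```

```text
time_s: 10.1
tool_pos: [0.5804, 0.1346, 0.0414]
ee_rot: [[0.002, 0.33, 0.944], [0.001, 0.944, -0.33], [-1.0, 0.001, 0.002]]
wrist_force: [-0.9, -1.4, 6.7]
opening: 0.0197
(array([ -20.2, -473.6,   31.9]), array([ 0.015,  0.002, -0.001]))
```

```bash
python3 -m crank '[{"translation":[-20,0,0],"twist":[0,0,0],"fingers":255},{"translation":[-60,0,0],"twist":[0,0,0],"fingers":255},{"translation":[-100,-20,2],"twist":[0.015,0,0],"fingers":255},{"translation":[-110,-60,4],"twist":[0.015,0,0],"fingers":255},{"translation":[-110,-105,8],"twist":[0.015,0,0],"fingers":255},{"translation":[-110,-150,11],"twist":[0.015,0,0],"fingers":255},{"translation":[-110,-195,14],"twist":[0.015,0,0],"fingers":255},{"translation":[-110,-240,17],"twist":[0.015,0,0],"fingers":255},{"translation":[-110,-285,20],"twist":[0.015,0,0],"fingers":255},{"translation":[-110,-330,23],"twist":[0.015,0,0],"fingers":255},{"translation":[-110,-375,26],"twist":[0.015,0,0],"fingers":255},{"translation":[-110,-420,29],"twist":[0.015,0,0],"fingers":255},{"translation":[-110,-460,31],"twist":[0.015,0,0],"fingers":255},{"translation":[-110,-474,32],"twist":[0.015,0,0],"fingers":255},{"translation":[-110,-474,32],"twist":[0.015,0,0],"fingers":255},{"translation":[-110,-474,32],"twist":[0.015,0,0],"fingers":255}]'; python3 pk.py .4542 -.3230 .061 -20.1;  python3 - <<'E'
from h import *
print(env.get_obs()['opening'],env.get_obs()['qpos'].round())
E
```

```text
time_s: 11.7
tool_pos: [0.4536, -0.322, 0.1506]
ee_rot: [[0.001, 0.344, 0.939], [0.003, 0.939, -0.344], [-1.0, 0.003, 0.0]]
wrist_force: [0.0, -0.3, -1.5]
opening: 0.0198
(array([89.6, -1. ,  0.9]), array([-0.001,  0.   , -0.003]))
0.019794965625909756 [ -47.   33.   97.    0.   50. -117.]
```

```bash
python3 -m crank '[{"translation":[40,-1,1],"twist":[0,0,0],"fingers":255},{"translation":[70,-1,1],"twist":[0,0,0],"fingers":255},{"translation":[85,-1,1],"twist":[0,0,0],"fingers":255},{"translation":[90,-1,1],"twist":[0,0,0],"fingers":255},{"translation":[90,-1,1],"twist":[0,0,0],"fingers":255},{"translation":[90,-1,1],"twist":[0,0,0],"fingers":255}]'; python3 -m crank '[{"translation":[0,0,0],"twist":[0,0,0],"fingers":170},{"translation":[0,0,0],"twist":[0,0,0],"fingers":130},{"translation":[0,0,0],"twist":[0,0,0],"fingers":130},{"translation":[-20,0,0],"twist":[0,0,0],"fingers":130},{"translation":[-50,0,0],"twist":[0,0,0],"fingers":130},{"translation":[-80,0,0],"twist":[0,0,0],"fingers":130},{"translation":[-120,0,0],"twist":[0,0,0],"fingers":130}]'
python3 pk.py .576 .325 .10 -5.1
```

```text
time_s: 12.3
tool_pos: [0.455, -0.322, 0.0612]
ee_rot: [[0.002, 0.343, 0.939], [0.002, 0.939, -0.343], [-1.0, 0.003, 0.001]]
wrist_force: [0.1, 0.2, -1.3]
opening: 0.0195
time_s: 13.0
tool_pos: [0.454, -0.3216, 0.1814]
ee_rot: [[-0.0, 0.343, 0.939], [0.005, 0.939, -0.343], [-1.0, 0.004, -0.002]]
wrist_force: [1.3, -0.8, -0.5]
opening: 0.0429
(array([  84.3,  648.9, -106.9]), array([-0.261, -0.001, -0.004]))
```

```bash
python3 -m crank '[{"translation":[0,45,-7],"twist":[0,0,0],"fingers":130},{"translation":[0,90,-14],"twist":[0,0,0],"fingers":130},{"translation":[0,135,-22],"twist":[0,0,0],"fingers":130},{"translation":[0,180,-29],"twist":[0,0,0],"fingers":130},{"translation":[0,225,-36],"twist":[0,0,0],"fingers":130},{"translation":[0,270,-44],"twist":[0,0,0],"fingers":130},{"translation":[0,315,-51],"twist":[0,0,0],"fingers":130},{"translation":[0,360,-58],"twist":[-0.1,0,0],"fingers":130},{"translation":[0,405,-66],"twist":[-0.2,0,0],"fingers":130},{"translation":[0,450,-73],"twist":[-0.261,0,0],"fingers":130},{"translation":[0,495,-80],"twist":[-0.261,0,0],"fingers":130},{"translation":[20,540,-88],"twist":[-0.261,0,0],"fingers":130},{"translation":[40,585,-96],"twist":[-0.261,0,0],"fingers":130},{"translation":[60,630,-104],"twist":[-0.261,0,0],"fingers":130},{"translation":[84,649,-107],"twist":[-0.261,0,0],"fingers":130},{"translation":[84,649,-107],"twist":[-0.261,0,0],"fingers":130},{"translation":[84,649,-107],"twist":[-0.261,0,0],"fingers":130}]'; python3 pk.py .576 .325 .041 -5.1
python3 - <<'E'
from blk import *
p,d,i=grab("side"); W=cloud(d,i).reshape(-1,3)
for nm,(x,y,z0) in dict(B1=(.465,.438,0),B2=(.447,.342,0),B4=(.4542,-.323,.018)).items():
    r=W[(np.hypot(W[:,0]-x,W[:,1]-y)<.05)&(W[:,2]>.034+z0)&(W[:,2]<.046+z0)]
    print(nm,len(r),cv2.minAreaRect((r[:,:2]*1000).astype(np.float32)) if len(r) else 0)
E
```

```text
time_s: 14.7
tool_pos: [0.5753, 0.3248, 0.0998]
ee_rot: [[-0.002, 0.088, 0.996], [0.003, 0.996, -0.088], [-1.0, 0.003, -0.003]]
wrist_force: [-0.9, -0.0, 0.4]
opening: 0.0427
(array([58.8,  0.1,  0.9]), array([ 0.001, -0.003, -0.003]))
B1 119 ((465.9624938964844, 437.5478515625), (25.9456844329834, 65.37643432617188), 79.86438751220703)
B2 139 ((447.741455078125, 341.17486572265625), (25.066591262817383, 69.56965637207031), 89.25946044921875)
B4 512 ((454.5226135253906, -322.073974609375), (21.956039428710938, 68.6193618774414), 71.36798858642578)
```

```bash
python3 -m crank '[{"translation":[30,0,1],"twist":[0,0,0],"fingers":130},{"translation":[59,0,1],"twist":[0,0,0],"fingers":130},{"translation":[59,0,1],"twist":[0,0,0],"fingers":130},{"translation":[59,0,1],"twist":[0,0,0],"fingers":255},{"translation":[59,0,1],"twist":[0,0,0],"fingers":255},{"translation":[59,0,1],"twist":[0,0,0],"fingers":255},{"translation":[59,0,1],"twist":[0,0,0],"fingers":255},{"translation":[59,0,1],"twist":[0,0,0],"fingers":255},{"translation":[59,0,1],"twist":[0,0,0],"fingers":255},{"translation":[30,0,1],"twist":[0,0,0],"fingers":255},{"translation":[-10,0,1],"twist":[0,0,0],"fingers":255},{"translation":[-50,0,1],"twist":[0,0,0],"fingers":255},{"translation":[-50,0,1],"twist":[0,0,0],"fingers":255}]'; python3 pk.py .4851 -.2385 .151 -20.1
```

```text
time_s: 16.05
tool_pos: [0.5807, 0.3256, 0.1572]
ee_rot: [[0.011, 0.089, 0.996], [0.008, 0.996, -0.089], [-1.0, 0.009, 0.011]]
wrist_force: [1.0, 0.0, -0.3]
opening: 0.0198
(array([ 4.000e-01, -5.704e+02, -4.520e+01]), array([ 0.262,  0.009, -0.011]))
```

```bash
python3 -m crank '[{"translation":[0,-45,-4],"twist":[0,0.009,-0.011],"fingers":255},{"translation":[0,-90,-7],"twist":[0.1,0.009,-0.011],"fingers":255},{"translation":[0,-135,-11],"twist":[0.2,0.009,-0.011],"fingers":255},{"translation":[0,-180,-14],"twist":[0.262,0.009,-0.011],"fingers":255},{"translation":[0,-225,-18],"twist":[0.262,0.009,-0.011],"fingers":255},{"translation":[0,-270,-21],"twist":[0.262,0.009,-0.011],"fingers":255},{"translation":[0,-315,-25],"twist":[0.262,0.009,-0.011],"fingers":255},{"translation":[0,-360,-28],"twist":[0.262,0.009,-0.011],"fingers":255},{"translation":[0,-405,-32],"twist":[0.262,0.009,-0.011],"fingers":255},{"translation":[0,-450,-36],"twist":[0.262,0.009,-0.011],"fingers":255},{"translation":[0,-495,-39],"twist":[0.262,0.009,-0.011],"fingers":255},{"translation":[0,-535,-42],"twist":[0.262,0.009,-0.011],"fingers":255},{"translation":[0,-570,-45],"twist":[0.262,0.009,-0.011],"fingers":255},{"translation":[0,-570,-45],"twist":[0.262,0.009,-0.011],"fingers":255},{"translation":[0,-570,-45],"twist":[0.262,0.009,-0.011],"fingers":255}]'; python3 pk.py .4851 -.2385 .060 -20.1
```

```text
time_s: 17.55
tool_pos: [0.4846, -0.2383, 0.1507]
ee_rot: [[-0.001, 0.346, 0.938], [0.001, 0.938, -0.346], [-1.0, 0.001, -0.001]]
wrist_force: [-1.1, 0.8, -0.2]
opening: 0.0196
(array([90.7, -0. ,  0.7]), array([-0.002, -0.001, -0.001]))
```

```bash
python3 -m crank '[{"translation":[40,0,1],"twist":[0,0,0],"fingers":255},{"translation":[70,0,1],"twist":[0,0,0],"fingers":255},{"translation":[85,0,1],"twist":[0,0,0],"fingers":255},{"translation":[91,0,1],"twist":[0,0,0],"fingers":255},{"translation":[91,0,1],"twist":[0,0,0],"fingers":255},{"translation":[91,0,1],"twist":[0,0,0],"fingers":255},{"translation":[91,0,1],"twist":[0,0,0],"fingers":255}]'; python3 -m crank '[{"translation":[0,0,0],"twist":[0,0,0],"fingers":170},{"translation":[0,0,0],"twist":[0,0,0],"fingers":130},{"translation":[0,0,0],"twist":[0,0,0],"fingers":130},{"translation":[-20,0,0],"twist":[0,0,0],"fingers":130},{"translation":[-50,0,0],"twist":[0,0,0],"fingers":130},{"translation":[-80,0,0],"twist":[0,0,0],"fingers":130},{"translation":[-120,0,0],"twist":[0,0,0],"fingers":130}]'
python3 pk.py .447 .342 .10 3.3
python3 - <<'E'
from blk import *
p,d,i=grab("side"); W=cloud(d,i).reshape(-1,3)
for nm,(x,y,z0) in dict(B1=(.465,.438,0),B2=(.447,.342,0),B4=(.4542,-.323,.018),B3=(.4851,-.2385,.018)).items():
    r=W[(np.hypot(W[:,0]-x,W[:,1]-y)<.05)&(W[:,2]>.034+z0)&(W[:,2]<.046+z0)]
    print(nm,len(r),cv2.minAreaRect((r[:,:2]*1000).astype(np.float32)) if len(r) else 0)
E
```

```text
time_s: 18.25
tool_pos: [0.4841, -0.2355, 0.0606]
ee_rot: [[-0.005, 0.343, 0.939], [0.004, 0.939, -0.343], [-1.0, 0.002, -0.006]]
wrist_force: [-3.2, 2.3, 7.9]
opening: 0.0196
time_s: 18.95
tool_pos: [0.4839, -0.2351, 0.1805]
ee_rot: [[-0.007, 0.343, 0.939], [0.006, 0.939, -0.343], [-1.0, 0.003, -0.009]]
wrist_force: [0.2, -0.1, -0.4]
opening: 0.0426
(array([  84.4,  529.1, -232. ]), array([-0.408, -0.008, -0.005]))
B1 118 ((467.3822937011719, 438.55316162109375), (25.810874938964844, 67.67640686035156), 79.87071228027344)
B2 140 ((448.10693359375, 342.6741943359375), (68.96998596191406, 25.3240966796875), 1.642048954963684)
B4 497 ((454.58984375, -322.2571716308594), (21.016523361206055, 68.80929565429688), 69.70317077636719)
B3 425 ((482.0321350097656, -234.6503448486328), (22.904685974121094, 68.77214813232422), 71.35565948486328)
```

```bash
python3 -m crank '[{"translation":[0,45,-18],"twist":[0,-0.008,-0.005],"fingers":130},{"translation":[0,90,-38],"twist":[-0.1,-0.008,-0.005],"fingers":130},{"translation":[0,135,-58],"twist":[-0.2,-0.008,-0.005],"fingers":130},{"translation":[0,180,-78],"twist":[-0.3,-0.008,-0.005],"fingers":130},{"translation":[0,225,-98],"twist":[-0.408,-0.008,-0.005],"fingers":130},{"translation":[0,270,-118],"twist":[-0.408,-0.008,-0.005],"fingers":130},{"translation":[0,315,-138],"twist":[-0.408,-0.008,-0.005],"fingers":130},{"translation":[0,360,-158],"twist":[-0.408,-0.008,-0.005],"fingers":130},{"translation":[0,405,-178],"twist":[-0.408,-0.008,-0.005],"fingers":130},{"translation":[20,450,-198],"twist":[-0.408,-0.008,-0.005],"fingers":130},{"translation":[50,495,-217],"twist":[-0.408,-0.008,-0.005],"fingers":130},{"translation":[84,529,-232],"twist":[-0.408,-0.008,-0.005],"fingers":130},{"translation":[84,529,-232],"twist":[-0.408,-0.008,-0.005],"fingers":130},{"translation":[84,529,-232],"twist":[-0.408,-0.008,-0.005],"fingers":130}]'; python3 pk.py .447 .342 .041 3.3
```

```text
time_s: 20.4
tool_pos: [0.4496, 0.3396, 0.1002]
ee_rot: [[0.007, -0.061, 0.998], [-0.01, 0.998, 0.061], [-1.0, -0.01, 0.007]]
wrist_force: [-0.9, -1.0, 0.3]
opening: 0.0425
(array([59.2,  3.1, -2.9]), array([0.004, 0.007, 0.01 ]))
```

```bash
python3 -m crank '[{"translation":[25,3,-3],"twist":[0,0.007,0.01],"fingers":130},{"translation":[59,3,-3],"twist":[0,0.007,0.01],"fingers":130},{"translation":[59,3,-3],"twist":[0,0.007,0.01],"fingers":130},{"translation":[59,3,-3],"twist":[0,0.007,0.01],"fingers":255},{"translation":[59,3,-3],"twist":[0,0.007,0.01],"fingers":255},{"translation":[59,3,-3],"twist":[0,0.007,0.01],"fingers":255},{"translation":[59,3,-3],"twist":[0,0.007,0.01],"fingers":255},{"translation":[59,3,-3],"twist":[0,0.007,0.01],"fingers":255},{"translation":[59,3,-3],"twist":[0,0.007,0.01],"fingers":255},{"translation":[30,3,-3],"twist":[0,0.007,0.01],"fingers":255},{"translation":[-10,3,-3],"twist":[0,0.007,0.01],"fingers":255},{"translation":[-50,3,-3],"twist":[0,0.007,0.01],"fingers":255},{"translation":[-50,3,-3],"twist":[0,0.007,0.01],"fingers":255}]'; python3 pk.py .5161 -.1539 .151 -20.1
```

```text
time_s: 21.7
tool_pos: [0.4491, 0.3447, 0.1556]
ee_rot: [[0.01, -0.062, 0.998], [0.005, 0.998, 0.062], [-1.0, 0.004, 0.01]]
wrist_force: [0.7, -0.3, -0.3]
opening: 0.0196
(array([   2.7, -501.8,   36.1]), array([ 0.413,  0.009, -0.006]))
```

```bash
python3 -m crank '[{"translation":[0,-45,3],"twist":[0,0.009,-0.006],"fingers":255},{"translation":[0,-90,6],"twist":[0.1,0.009,-0.006],"fingers":255},{"translation":[0,-135,10],"twist":[0.2,0.009,-0.006],"fingers":255},{"translation":[0,-180,13],"twist":[0.3,0.009,-0.006],"fingers":255},{"translation":[0,-225,16],"twist":[0.413,0.009,-0.006],"fingers":255},{"translation":[0,-270,20],"twist":[0.413,0.009,-0.006],"fingers":255},{"translation":[0,-315,23],"twist":[0.413,0.009,-0.006],"fingers":255},{"translation":[0,-360,26],"twist":[0.413,0.009,-0.006],"fingers":255},{"translation":[0,-405,30],"twist":[0.413,0.009,-0.006],"fingers":255},{"translation":[0,-450,33],"twist":[0.413,0.009,-0.006],"fingers":255},{"translation":[0,-485,35],"twist":[0.413,0.009,-0.006],"fingers":255},{"translation":[3,-502,36],"twist":[0.413,0.009,-0.006],"fingers":255},{"translation":[3,-502,36],"twist":[0.413,0.009,-0.006],"fingers":255},{"translation":[3,-502,36],"twist":[0.413,0.009,-0.006],"fingers":255},{"translation":[3,-502,36],"twist":[0.413,0.009,-0.006],"fingers":255}]'; python3 pk.py .5161 -.1539 .060 -20.1
```

```text
time_s: 23.2
tool_pos: [0.5151, -0.152, 0.1503]
ee_rot: [[-0.002, 0.342, 0.94], [0.002, 0.94, -0.342], [-1.0, 0.001, -0.002]]
wrist_force: [-0.6, 0.4, -1.0]
opening: 0.0199
(array([90.3, -1.6,  1.8]), array([ 0.001, -0.002, -0.001]))
```

```bash
python3 -m crank '[{"translation":[40,-2,2],"twist":[0,0,0],"fingers":255},{"translation":[70,-2,2],"twist":[0,0,0],"fingers":255},{"translation":[85,-2,2],"twist":[0,0,0],"fingers":255},{"translation":[90,-2,2],"twist":[0,0,0],"fingers":255},{"translation":[90,-2,2],"twist":[0,0,0],"fingers":255},{"translation":[90,-2,2],"twist":[0,0,0],"fingers":255},{"translation":[90,-2,2],"twist":[0,0,0],"fingers":255}]'; python3 -m crank '[{"translation":[0,0,0],"twist":[0,0,0],"fingers":170},{"translation":[0,0,0],"twist":[0,0,0],"fingers":130},{"translation":[0,0,0],"twist":[0,0,0],"fingers":130},{"translation":[-20,0,0],"twist":[0,0,0],"fingers":130},{"translation":[-50,0,0],"twist":[0,0,0],"fingers":130},{"translation":[-80,0,0],"twist":[0,0,0],"fingers":130},{"translation":[-120,0,0],"twist":[0,0,0],"fingers":130}]'
python3 pk.py .466 .438 .10 -8.2
python3 - <<'E'
from blk import *
p,d,i=grab("side"); W=cloud(d,i).reshape(-1,3)
for nm,(x,y,z0) in dict(B1=(.465,.438,0),B4=(.4542,-.323,.018),B3=(.4851,-.2385,.018),B2=(.516,-.154,.018)).items():
    r=W[(np.hypot(W[:,0]-x,W[:,1]-y)<.05)&(W[:,2]>.034+z0)&(W[:,2]<.046+z0)]
    print(nm,len(r),cv2.minAreaRect((r[:,:2]*1000).astype(np.float32)) if len(r) else 0)
E
```

```text
time_s: 23.9
tool_pos: [0.5164, -0.1534, 0.0607]
ee_rot: [[-0.001, 0.341, 0.94], [0.002, 0.94, -0.341], [-1.0, 0.001, -0.002]]
wrist_force: [1.4, 0.5, 0.6]
opening: 0.0199
time_s: 24.6
tool_pos: [0.5155, -0.1533, 0.1808]
ee_rot: [[-0.004, 0.342, 0.94], [0.003, 0.94, -0.342], [-1.0, 0.002, -0.005]]
wrist_force: [-0.6, -1.4, 0.8]
opening: 0.0426
(array([  83. ,  538.6, -248.2]), array([-0.206, -0.005, -0.002]))
B1 123 ((466.0588073730469, 437.4996643066406), (24.582605361938477, 66.39270782470703), 85.30940246582031)
B4 507 ((454.79571533203125, -321.7913513183594), (21.393253326416016, 68.72843933105469), 69.9469985961914)
B3 425 ((481.9596862792969, -235.09716796875), (23.56984519958496, 68.94610595703125), 69.9452133178711)
B2 328 ((515.9270629882812, -153.39993286132812), (22.352046966552734, 68.43616485595703), 69.14379119873047)
```

```bash
python3 -m crank '[{"translation":[0,43,-20],"twist":[0,-0.005,-0.002],"fingers":130},{"translation":[0,86,-40],"twist":[-0.1,-0.005,-0.002],"fingers":130},{"translation":[0,130,-60],"twist":[-0.206,-0.005,-0.002],"fingers":130},{"translation":[0,175,-80],"twist":[-0.206,-0.005,-0.002],"fingers":130},{"translation":[0,218,-100],"twist":[-0.206,-0.005,-0.002],"fingers":130},{"translation":[0,261,-120],"twist":[-0.206,-0.005,-0.002],"fingers":130},{"translation":[0,305,-140],"twist":[-0.206,-0.005,-0.002],"fingers":130},{"translation":[0,348,-160],"twist":[-0.206,-0.005,-0.002],"fingers":130},{"translation":[0,391,-180],"twist":[-0.206,-0.005,-0.002],"fingers":130},{"translation":[0,434,-200],"twist":[-0.206,-0.005,-0.002],"fingers":130},{"translation":[20,478,-220],"twist":[-0.206,-0.005,-0.002],"fingers":130},{"translation":[50,520,-240],"twist":[-0.206,-0.005,-0.002],"fingers":130},{"translation":[83,539,-248],"twist":[-0.206,-0.005,-0.002],"fingers":130},{"translation":[83,539,-248],"twist":[-0.206,-0.005,-0.002],"fingers":130},{"translation":[83,539,-248],"twist":[-0.206,-0.005,-0.002],"fingers":130}]'; python3 pk.py .466 .438 .041 -8.2
```

```text
time_s: 26.15
tool_pos: [0.4698, 0.4356, 0.101]
ee_rot: [[0.009, 0.14, 0.99], [-0.008, 0.99, -0.14], [-1.0, -0.007, 0.01]]
wrist_force: [0.5, -0.5, 0.4]
opening: 0.0427
(array([59.9,  2.3, -4.7]), array([0.002, 0.01 , 0.007]))
```

```bash
python3 -m crank '[{"translation":[20,2,-5],"twist":[0,0.01,0.007],"fingers":130},{"translation":[59,2,-5],"twist":[0,0.01,0.007],"fingers":130},{"translation":[59,2,-5],"twist":[0,0.01,0.007],"fingers":130},{"translation":[59,2,-5],"twist":[0,0.01,0.007],"fingers":255},{"translation":[59,2,-5],"twist":[0,0.01,0.007],"fingers":255},{"translation":[59,2,-5],"twist":[0,0.01,0.007],"fingers":255},{"translation":[59,2,-5],"twist":[0,0.01,0.007],"fingers":255},{"translation":[59,2,-5],"twist":[0,0.01,0.007],"fingers":255},{"translation":[59,2,-5],"twist":[0,0.01,0.007],"fingers":255},{"translation":[30,2,-5],"twist":[0,0.01,0.007],"fingers":255},{"translation":[-10,2,-5],"twist":[0,0.01,0.007],"fingers":255},{"translation":[-50,2,-5],"twist":[0,0.01,0.007],"fingers":255},{"translation":[-50,2,-5],"twist":[0,0.01,0.007],"fingers":255}]'; python3 pk.py .5470 -.0694 .151 -20.1
```

```text
time_s: 27.45
tool_pos: [0.4678, 0.4411, 0.1573]
ee_rot: [[0.011, 0.14, 0.99], [0.007, 0.99, -0.14], [-1.0, 0.009, 0.01]]
wrist_force: [1.2, 1.0, -0.4]
opening: 0.0203
(array([   3.6, -494.5,  149.8]), array([ 0.21 ,  0.009, -0.01 ]))
```

```bash
python3 -m crank '[{"translation":[0,-42,12],"twist":[0,0.009,-0.01],"fingers":255},{"translation":[0,-84,25],"twist":[0.1,0.009,-0.01],"fingers":255},{"translation":[0,-126,38],"twist":[0.21,0.009,-0.01],"fingers":255},{"translation":[0,-168,51],"twist":[0.21,0.009,-0.01],"fingers":255},{"translation":[0,-210,64],"twist":[0.21,0.009,-0.01],"fingers":255},{"translation":[0,-252,76],"twist":[0.21,0.009,-0.01],"fingers":255},{"translation":[0,-294,89],"twist":[0.21,0.009,-0.01],"fingers":255},{"translation":[0,-336,102],"twist":[0.21,0.009,-0.01],"fingers":255},{"translation":[0,-378,115],"twist":[0.21,0.009,-0.01],"fingers":255},{"translation":[0,-420,127],"twist":[0.21,0.009,-0.01],"fingers":255},{"translation":[0,-460,139],"twist":[0.21,0.009,-0.01],"fingers":255},{"translation":[3,-494,150],"twist":[0.21,0.009,-0.01],"fingers":255},{"translation":[3,-494,150],"twist":[0.21,0.009,-0.01],"fingers":255},{"translation":[3,-494,150],"twist":[0.21,0.009,-0.01],"fingers":255},{"translation":[3,-494,150],"twist":[0.21,0.009,-0.01],"fingers":255}]'; python3 pk.py .5470 -.0694 .060 -20.1
```

```text
time_s: 28.95
tool_pos: [0.5462, -0.0678, 0.1511]
ee_rot: [[-0.002, 0.343, 0.939], [0.001, 0.939, -0.343], [-1.0, -0.0, -0.002]]
wrist_force: [-0.0, -0.7, -0.3]
opening: 0.0201
(array([91.1, -1.2,  1.5]), array([ 0.001, -0.002,  0.   ]))
```

```bash
python3 -m crank '[{"translation":[40,-1,2],"twist":[0,0,0],"fingers":255},{"translation":[70,-1,2],"twist":[0,0,0],"fingers":255},{"translation":[85,-1,2],"twist":[0,0,0],"fingers":255},{"translation":[91,-1,2],"twist":[0,0,0],"fingers":255},{"translation":[91,-1,2],"twist":[0,0,0],"fingers":255},{"translation":[91,-1,2],"twist":[0,0,0],"fingers":255},{"translation":[91,-1,2],"twist":[0,0,0],"fingers":255}]'; python3 -m crank '[{"translation":[0,0,0],"twist":[0,0,0],"fingers":170},{"translation":[0,0,0],"twist":[0,0,0],"fingers":130},{"translation":[0,0,0],"twist":[0,0,0],"fingers":130},{"translation":[-20,0,0],"twist":[0,0,0],"fingers":130},{"translation":[-50,0,0],"twist":[0,0,0],"fingers":130},{"translation":[-90,0,0],"twist":[0,0,0],"fingers":130},{"translation":[-140,0,0],"twist":[0,0,0],"fingers":130},{"translation":[-190,-20,-5],"twist":[0,0,0],"fingers":130},{"translation":[-240,-60,-10],"twist":[0,0,0],"fingers":130},{"translation":[-280,-100,-15],"twist":[0,0,0],"fingers":130},{"translation":[-280,-140,-20],"twist":[0,0,0],"fingers":130},{"translation":[-280,-140,-20],"twist":[0,0,0],"fingers":130},{"translation":[-280,-140,-20],"twist":[0,0,0],"fingers":130}]'
cat > chk.py <<'E'
from o import *
import sys
C=np.array([.5006,-.1962]);xs=np.array([.939,-.3438]);ys=np.array([.3438,.939])
g=grab(sys.argv[1]); cv2.imwrite("pics/%s.png"%sys.argv[2],g[0]); W=cloud(g[1],g[2]).reshape(-1,3)
q=np.c_[(W[:,:2]-C)@xs,(W[:,:2]-C)@ys,W[:,2]-.018]
for y in(-.135,-.045,.045,.135):
    r=q[(abs(q[:,0])<.07)&(abs(q[:,1]-y)<.03)&(q[:,2]>.033)&(q[:,2]<.05)]
    print(y,len(r),cv2.minAreaRect((r[:,:2]*1000).astype(np.float32)) if len(r)>9 else 0,np.median(r[:,2]).round(4))
E
python3 chk.py wrist w4
```

```text
time_s: 29.65
tool_pos: [0.5456, -0.067, 0.0613]
ee_rot: [[-0.006, 0.34, 0.94], [0.002, 0.94, -0.34], [-1.0, -0.0, -0.006]]
wrist_force: [-4.1, 1.4, 8.4]
opening: 0.0198
time_s: 30.95
tool_pos: [0.4805, -0.1936, 0.3419]
ee_rot: [[-0.005, 0.343, 0.939], [0.001, 0.939, -0.343], [-1.0, -0.0, -0.005]]
wrist_force: [1.0, -0.6, 0.1]
opening: 0.0427
-0.135 1272 ((0.4050445556640625, -134.21688842773438), (69.82665252685547, 20.77678871154785), 0.11263655126094818) 0.0422
-0.045 1219 ((-4.199131011962891, -42.45923614501953), (69.41783905029297, 20.165416717529297), 0.10918031632900238) 0.0423
0.045 1224 ((-0.685333251953125, 45.412960052490234), (69.42611694335938, 20.25836753845215), 0.1847146451473236) 0.0423
0.135 1298 ((-4.462575912475586, 136.39755249023438), (21.51013946533203, 69.80028533935547), 89.83921813964844) 0.0424
```

View pics/w4.png

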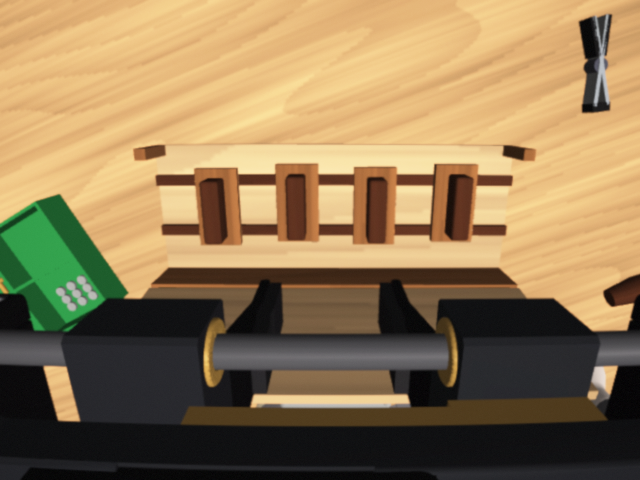

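```bash
cat > fl.py <<'E'
from h import *
import sys
H=np.array([.5814,-.2258,.068]);xs=np.array([.939,-.3438,0]);Z=np.array([0,0,1.])
def bar(t): return H+(-.12*np.cos(t)+.04*np.sin(t))*xs+(.12*np.sin(t)+.04*np.cos(t))*Z
def pose(t,tilt,back):
    x=-(np.sin(tilt)*xs+np.cos(tilt)*Z); y=np.cos(tilt)*xs-np.sin(tilt)*Z
    return go(bar(t)-x*back,x,y)
E
python3 - <<'E'
from fl import *
print(pose(1.72,.149,.136)); print(bar(1.72))
E
```

```text
(array([ 24.6,   2.6, 184. ]), array([ 1.57 ,  0.111, -0.112]))
[ 0.63529266 -0.24553195  0.18072074]
```

```bash
python3 -m crank '[{"translation":[0,0,0],"twist":[0.14,0.01,-0.01],"fingers":200},{"translation":[0,0,0],"twist":[0.28,0.02,-0.02],"fingers":200},{"translation":[0,0,0],"twist":[0.42,0.03,-0.03],"fingers":200},{"translation":[0,0,20],"twist":[0.56,0.04,-0.04],"fingers":200},{"translation":[0,0,50],"twist":[0.7,0.05,-0.05],"fingers":200},{"translation":[0,0,80],"twist":[0.84,0.06,-0.06],"fingers":200},{"translation":[0,0,110],"twist":[0.98,0.07,-0.07],"fingers":200},{"translation":[0,0,140],"twist":[1.12,0.08,-0.08],"fingers":200},{"translation":[0,3,170],"twist":[1.26,0.09,-0.09],"fingers":200},{"translation":[10,3,184],"twist":[1.4,0.1,-0.1],"fingers":200},{"translation":[25,3,184],"twist":[1.54,0.11,-0.11],"fingers":200},{"translation":[25,3,184],"twist":[1.57,0.111,-0.112],"fingers":200},{"translation":[25,3,184],"twist":[1.57,0.111,-0.112],"fingers":200},{"translation":[25,3,184],"twist":[1.57,0.111,-0.112],"fingers":200}]'; python3 - <<'E'
from fl import *
p,d,i=grab("wrist"); cv2.imwrite("pics/w5.png",p); W=cloud(d,i)
q=W.reshape(-1,3)-H; f=np.c_[q@xs,q@np.array([.3438,.939,0]),q[:,2]]
k=(f[:,2]>.1)&(abs(f[:,1])<.05)&(abs(f[:,0]-.055)<.02)
b=f[k&(f[:,0]>.044)]; print("bar?",len(b),np.median(b,0),b.min(0),b.max(0))
print(pose(1.72,.149,.006), env.get_obs()['opening'])
E
```

```text
time_s: 32.4
tool_pos: [0.6547, -0.2511, 0.3151]
ee_rot: [[-0.139, 0.93, -0.341], [0.051, -0.337, -0.94], [-0.989, -0.148, -0.0]]
wrist_force: [-0.5, 0.6, -0.1]
opening: 0.0185
bar? 33030 [0.0605419  0.02620487 0.31988289] [ 0.04400162 -0.04980224  0.11154593] [0.07499979 0.04871767 0.34424653]
(array([ 1.304e+02, -1.000e-01,  1.100e+00]), array([ 0.003,  0.   , -0.001])) 0.01845919370828907
```

View pics/w5.png

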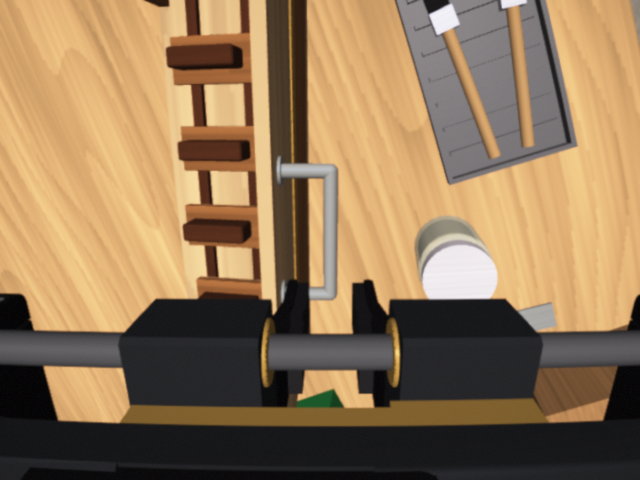

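```bash
python3 -m crank '[{"translation":[30,0,1],"twist":[0,0,0],"fingers":200},{"translation":[60,0,1],"twist":[0,0,0],"fingers":200},{"translation":[85,0,1],"twist":[0,0,0],"fingers":200},{"translation":[105,0,1],"twist":[0,0,0],"fingers":200},{"translation":[120,0,1],"twist":[0,0,0],"fingers":200},{"translation":[130,0,1],"twist":[0,0,0],"fingers":200},{"translation":[130,0,1],"twist":[0,0,0],"fingers":200},{"translation":[130,0,1],"twist":[0,0,0],"fingers":255},{"translation":[130,0,1],"twist":[0,0,0],"fingers":255},{"translation":[130,0,1],"twist":[0,0,0],"fingers":255},{"translation":[130,0,1],"twist":[0,0,0],"fingers":255}]'; python3 - <<'E'
from fl import *
s=env.get_obs();q=s['tool_pos']+.006*s['ee_rot'][:,0]-H;print(q@xs,q[2],s['opening'])
for t in np.arange(1.65,.7,-.1): print(round(t,2),*pose(t,max(0,.149*(t-.85)/.87),.006))
print(pose(.785,0,.006))
E
```

```text
time_s: 33.55
tool_pos: [0.6365, -0.246, 0.1884]
ee_rot: [[-0.137, 0.93, -0.341], [0.05, -0.337, -0.94], [-0.989, -0.146, 0.0]]
wrist_force: [-1.1, 1.1, 5.2]
opening: 0.009
0.05785154343738962 0.11445930204351656 0.008999005455265491
1.65 [-0.7 -8.7 -0. ] [0.003 0.001 0.009]
1.55 [ -3.3 -21.2  -0.1] [0.003 0.001 0.027]
1.45 [ -4.6 -33.9  -0.1] [0.003 0.001 0.044]
1.35 [ -4.7 -46.7  -0.1] [0.003 0.001 0.061]
1.25 [ -3.5 -59.3  -0.2] [0.003 0.001 0.078]
1.15 [ -1.  -71.8  -0.2] [0.003 0.001 0.095]
1.05 [  2.7 -84.   -0.2] [0.003 0.001 0.112]
0.95 [  7.6 -95.8  -0.3] [0.003 0.    0.129]
0.85 [  13.6 -107.    -0.3] [0.003 0.    0.147]
0.75 [  20.7 -117.5   -0.4] [0.003 0.    0.147]
(array([  18.1, -113.9,   -0.3]), array([0.003, 0.   , 0.147]))
```

```bash
python3 -m crank '[{"translation":[-1,-9,0],"twist":[0,0,0.009],"fingers":255},{"translation":[-3,-21,0],"twist":[0,0,0.027],"fingers":255},{"translation":[-4.5,-34,0],"twist":[0,0,0.044],"fingers":255},{"translation":[-4.5,-47,0],"twist":[0,0,0.061],"fingers":255},{"translation":[-3.5,-59,0],"twist":[0,0,0.078],"fingers":255},{"translation":[-1,-72,0],"twist":[0,0,0.095],"fingers":255},{"translation":[2.5,-84,0],"twist":[0,0,0.112],"fingers":255},{"translation":[7.5,-96,0],"twist":[0,0,0.129],"fingers":255},{"translation":[13.5,-107,0],"twist":[0,0,0.147],"fingers":255},{"translation":[18,-114,0],"twist":[0,0,0.147],"fingers":255},{"translation":[18,-114,0],"twist":[0,0,0.147],"fingers":255},{"translation":[18,-114,0],"twist":[0,0,0.147],"fingers":255}]'; cat > ang.py <<'E'
from fl import *
ys=np.array([.3438,.939,0])
for n in("side","scene"):
    p,d,i=grab(n);q=cloud(d,i).reshape(-1,3)-H
    f=np.c_[q@xs,q@ys,q[:,2]];k=(abs(f[:,1])<.2)&(abs(f[:,1])>.12)&(f[:,2]>.025)&(f[:,2]<.1)&(f[:,0]>-.15)&(f[:,0]<-.01)
    f=f[k]
    if len(f)<50: print(n,len(f));continue
    c=np.linalg.lstsq(np.c_[f[:,0],np.ones(len(f))],f[:,2],rcond=None)[0]
    print(n,len(f),"theta",np.arctan(-c[0]),c[1])
    cv2.imwrite("pics/a_%s_%d.png"%(n,round(env.get_obs()['time_s']*100)),p)
s=env.get_obs();q=s['tool_pos']+.006*s['ee_rot'][:,0]-H;print("tcp",q@xs,q[2],s['opening'])
E
python3 ang.py; python3 -c "
import numpy as np
t=.785;print(-.12*np.cos(t)+.04*np.sin(t),.12*np.sin(t)+.04*np.cos(t))"
```

```text
time_s: 34.75
tool_pos: [0.5299, -0.2069, 0.1891]
ee_rot: [[0.005, 0.94, -0.341], [-0.002, -0.341, -0.94], [-1.0, 0.005, -0.0]]
wrist_force: [0.1, 2.3, 7.6]
opening: 0.0088
side 2291 theta 0.7875669538710844 0.006553028733595751
scene 2181 theta 0.7661097590701744 0.011526708299777219
tcp -0.05489637526523811 0.11504505777266999 0.009195152968847826
-0.05661358505584933 0.1131145524993319
```

```bash
python3 -m crank '[{"translation":[0,0,0],"twist":[0,0,0],"fingers":195},{"translation":[0,0,0],"twist":[0,0,0],"fingers":195},{"translation":[0,0,0],"twist":[0,0,0],"fingers":195},{"translation":[0,0,0],"twist":[0,0,0],"fingers":195},{"translation":[-20,0,0],"twist":[0,0,0],"fingers":195},{"translation":[-50,0,0],"twist":[0,0,0],"fingers":195},{"translation":[-90,0,0],"twist":[0,0,0],"fingers":195},{"translation":[-130,0,0],"twist":[0,0,0],"fingers":195},{"translation":[-170,0,0],"twist":[0,0,0],"fingers":195},{"translation":[-170,0,0],"twist":[0,0,0],"fingers":195},{"translation":[-170,0,0],"twist":[0,0,0],"fingers":195}]'; python3 ang.py; python3 chk.py side c5; cp pics/a_scene_*.png pics/ 2>/dev/null; ls pics | grep a_scene
```

```text
time_s: 35.95
tool_pos: [0.5291, -0.2067, 0.3597]
ee_rot: [[0.006, 0.94, -0.341], [-0.003, -0.341, -0.94], [-1.0, 0.007, 0.0]]
wrist_force: [0.0, 0.2, 0.9]
opening: 0.0204
side 3177 theta 0.7880903236385222 0.00675529336108108
scene 2184 theta 0.7641949423294827 0.011976370148764811
tcp -0.05676213906801096 0.2833743476119112 0.020295266135115366
-0.135 44 ((-27.967409133911133, -139.72274780273438), (10.178121566772461, 25.53777503967285), 45.90898895263672) 0.0377
-0.045 35 ((-35.22331237792969, -42.401058197021484), (5.582125186920166, 21.326627731323242), 5.039975643157959) 0.04
0.045 9 0 0.0401
0.135 23 ((-35.59718704223633, 136.2875213623047), (20.15776252746582, 5.7948222160339355), 86.75755310058594) 0.0404
a_scene_3485.png
a_scene_3605.png
```

View pics/c5.png

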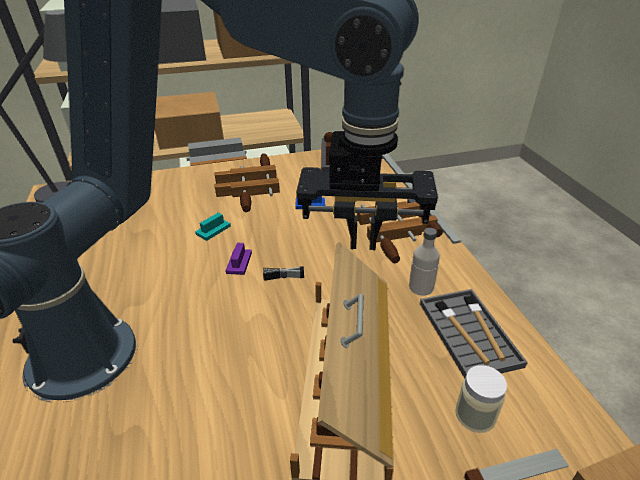

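```bash
python3 -m crank '[{"translation":[0,-30,0],"twist":[-0.14,0,0],"fingers":150},{"translation":[0,-60,0],"twist":[-0.28,0,0],"fingers":150},{"translation":[0,-90,0],"twist":[-0.42,0,0],"fingers":150},{"translation":[0,-120,0],"twist":[-0.56,0,0],"fingers":150},{"translation":[0,-150,0],"twist":[-0.7,0,0],"fingers":150},{"translation":[0,-165,0],"twist":[-0.84,0,0],"fingers":150},{"translation":[0,-165,0],"twist":[-0.98,0,0],"fingers":150},{"translation":[20,-165,0],"twist":[-1.12,0,0],"fingers":150},{"translation":[40,-165,0],"twist":[-1.26,0,0],"fingers":150},{"translation":[50,-165,0],"twist":[-1.4,0,0],"fingers":150},{"translation":[50,-165,0],"twist":[-1.54,0,0],"fingers":150},{"translation":[50,-165,0],"twist":[-1.57,0,0],"fingers":150},{"translation":[50,-165,0],"twist":[-1.57,0,0],"fingers":150},{"translation":[50,-165,0],"twist":[-1.57,0,0],"fingers":150}]'; python3 chk.py wrist w6
```

```text
time_s: 37.5
tool_pos: [0.3726, -0.1494, 0.3061]
ee_rot: [[-0.001, 0.343, 0.939], [0.002, 0.939, -0.343], [-1.0, 0.002, -0.001]]
wrist_force: [1.1, -0.2, 0.6]
opening: 0.0355
-0.135 105 ((-32.90183639526367, -133.75155639648438), (19.757083892822266, 5.534787654876709), 82.61839294433594) 0.0389
-0.045 436 ((-16.018768310546875, -38.11164093017578), (11.726243019104004, 47.53494644165039), 89.37507629394531) 0.0419
0.045 307 ((-14.343292236328125, 39.31969451904297), (44.28617858886719, 8.516158103942871), 0.754149317741394) 0.0418
0.135 189 ((-35.958518981933594, 135.37718200683594), (10.510101318359375, 20.78465461730957), 12.739738464355469) 0.041
```

View pics/w6.png

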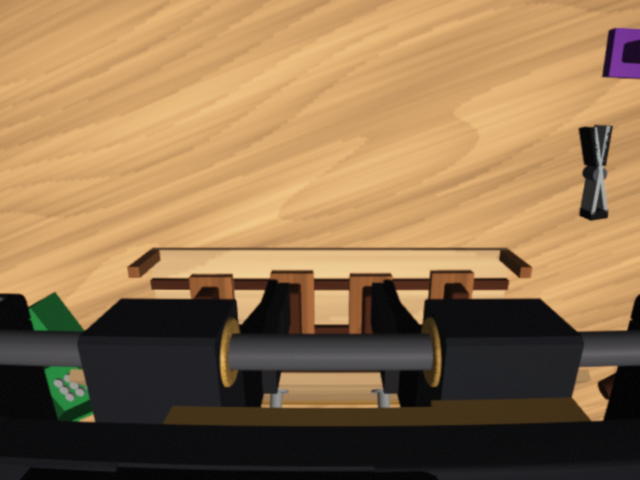

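```bash
python3 - <<'E'
from h import *
p,d,i=grab("scene");cv2.imwrite("pics/end_scene.png",p)
E
```

```text
(no output)
```

View pics/end_scene.png

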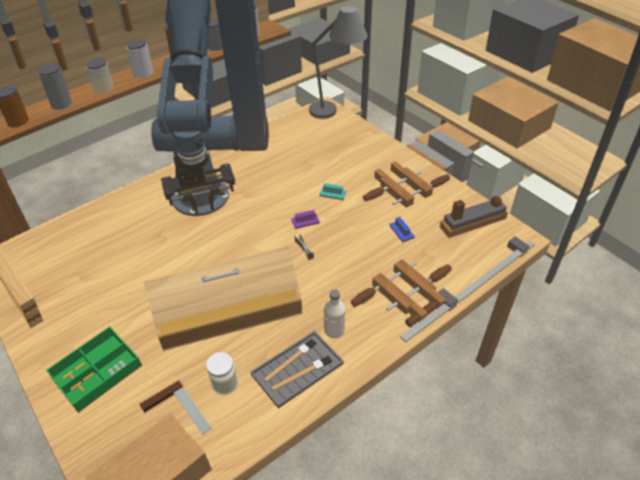

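```bash
python3 -c "
from cell import env
print(env.hand_in(), env.get_obs()['time_s'])"
```

```text
the job is handed in; nothing more can be done
the job is handed in; nothing more can be done
```

I swung the flap up to about 1.72 rad and stood all four brown blocks in one row on the battens. Then I brought the flap down to about 45° and handed the job in after about 38 s of the 210 s allowed.

**Blocks:** The last full measurement was with the flap still up. Centres were within 5 mm of the middle line and the yaw error was under 0.5°. Centre spacing was about 88–92 mm, and all stood at the correct height.

**Partial re-check:** With the flap at 45°, only the front ends of the blocks could be seen. The wrist picture showed all four still in line. The depth readings for the partly hidden rails were incomplete, so they don't independently confirm the positions.

**Flap:** After I let go of the handle, the two cameras read 0.788 and 0.764 rad. They differ by about 0.02 rad, and both are inside the 0.655–0.915 limit.

**Rest of the bench:** No brown block was left on the bench. In the last scene picture, the clamps, clip, bottle, jar and coloured blocks looked unmoved by eye; I didn't measure them. The arm was clear of everything when I handed in. I saw no block knocked aside and no slip of the grip.

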